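Load a bent tube in a brazing jig and lock it

TASK

The yellow keeper of the blue brazing jig is shut across the empty cradle. Pull the red lock knob out and turn it anticlockwise as far as it goes, so that the keeper swings clear, then lay the bent copper tube in the cradle, lowering it rather than dropping it, so that both its ends rest in the two V-notches and its bow lies on the two flat rests, and let go of it. Then, with the knob out, turn it back clockwise as far as it goes, so that the keeper lies across the tube, and push it fully home; leave the other things on the table where they are.

Things in the scene. Friction and masses are not known exactly. Their poses are not given: they have to be found in the camera images.
- tube_grip (a point): Middle of the bow of a loose U-shaped copper tube, 16 mm thick, about 0.12 kg, lying flat; on its centre line, 8 mm above what it lies on. x: from the bow to the open ends, y: along the bow, z: up. Legs parallel to x at y = +55 and -55 mm, ending at x = 60 mm; the bow is straight for 37 mm either way. Grip here, fingers closing along x.
- tube_tips (a point): Point half-way between the tube's two open ends, at x = +60 mm from tube_grip; same axes.
- jig: Fixed brazing jig; steel base plate 230 (x) by 210 (y) by 10 mm, origin under its centre, front (-x) roughly towards the robot, z up. Blue console at x -110 to -28, y -50 to 50 mm; its face slopes up from 28 mm high at the front to 71 mm at the back and carries the red knob. The cradle for the tube is behind it. Post of the yellow keeper at x 67, y -90 mm, 82 mm high.
- cradle_seat (a point): Where tube_grip lies when seated: x 45, y 0, z 55 mm in the jig, same axes; the tube's x then points along this x (ends away from the console). Bow on two flat rests (22 by 12 mm, tops at 47 mm) at jig x 45, y +36 and -36; ends in two upward 90 degree V-notches along x (14 mm long, 31 mm wide, tops at 59 mm) at jig x 85, y +55 and -55, which centre it.
- knob_grip (a point): Centre of the red knob's grip bar: 62 long, 16 wide, 28 mm deep, 24 mm clear of the console face (pin and gate fill the lowest 10). z: knob axis, outwards, leaning 30 degrees from vertical to the jig's -x; x: along the bar to its white mark; y: across it, the way to grip. Moves with the knob. When home at jig x -92, z 83 mm; when shut, x points 0.6 rad right (-y) of straight upslope.
- knob_pull (a joint): How far the red lock knob is pulled out along its axis, 0 (home) to 0.020 m. It stays where it is left (friction 3 N, no spring). At the start 0 to 0.004.
- knob_turn (a joint): How far the lock knob is turned anticlockwise, seen from outside facing it: 0 at the start (keeper shut) to 1.2 rad (keeper open), a stop at either end. A pin blocks turning until the knob is out by more than 8 mm, and lets it go home only within about 0.1 rad of either stop. About 0.06 N m to turn.
- keeper (a joint): Angle of the yellow keeper arm (62 by 12 by 8 mm, underside 67 mm above the table) about its post, geared to the knob at 1.5 times its turn: 0 shut, across the seated tube's leg on the jig's -y side with 4 mm to spare; 1.8 rad open, pointing to the jig's front and clear of the tube. It sweeps over the cradle's front part on that side.
- angle_offcut_1: Bystander: dark angle-iron offcut, 75 by 75 mm foot, 6 mm thick, its upright leg 85 mm high along its +y edge; origin under its middle, z up. Do not shift it.
- angle_offcut_2: Bystander: grey angle-iron offcut, foot 90 by 50 mm, 5 mm thick, its upright leg 70 mm high along its +y edge; origin under its middle, z up. Do not shift it.
- tube_offcut: Bystander: dark square-tube offcut lying along its y, 40 by 85 by 40 mm high; origin under its middle, z up. Do not shift it.
- round_bar: Bystander: rusty round bar lying along its y, 20 mm thick, 140 mm long; origin under its middle, z up. Do not shift it.
- steel_mug: Bystander: spotted mug, 92 mm wide, 124 mm with its handle, 93 mm high; origin under its middle, z up. Do not shift it.
- tape_measure: Bystander: yellow tape measure lying flat, 63 by 97 mm (y), 37 mm high; origin under its middle, z up. Do not shift it.
- magnet_square_small: Bystander: small red welding magnet lying flat, 70 by 70 mm, 14 mm high; origin under its middle, z up. Do not shift it.
- tube: The same tube as tube_grip; origin on its underside, below tube_grip, same axes.
Mind the look-alikes: they are no part of the job. Of the things shaped like the tube, the copper one is meant.

How it is judged:
By the outcome, as a careful person would: the job done as asked, in the order asked, and still so for the second after the job is handed in, with the robot touching nothing.
It also fails if it takes over 64 s, if anything falls off the work surface, if the arm or the gripper's body presses on something with over 40 N, if the wrist force passes 120 N, or if a joint passes its speed limit or range.

ROBOT

A 6-joint arm with a two-finger parallel gripper is mounted at the origin on a cart in front of the work surface, level with it; the furniture and walls round the work are solid. World frame = base frame: x ahead of the robot, y to its left, z up, the work surface at z = 0. Lengths are in m, angles in rad, forces in N, time in s.
With the tool pointing down it reaches from about 0.25 to 0.725 m from the base axis. Payload 4 kg.
Tool frame: the origin (TCP) lies on the centre line of the jaws, within the pads' length; the fingertips stand 17 mm ahead of it and the grasp point (between the pads) lies 2 mm behind it; z points along the fingers, x is the direction in which the jaws open and shut, and the axes are right-handed (so a half turn about z gives the same grasp; the last joint's range is limited). The gripper opens to 85 mm and grips with 20 to 120 N. Pads are 22 mm wide; open, the fingers measure 114 mm over their backs; the gripper's body (76 mm by 85 mm) begins 54 mm behind the grasp point. The pads swing forward as they close: fully open they stand 13 mm farther back than shut.
Start: joints at [-1.149, 0.241, 0.005, 1.335, 0, 1.571], TCP at [0.205, -0.456, 0.248] pointing down, gripper open.
Joint ranges: [-2.72, 2.72], [-1.05, 1.87], [-1.09, 1.28], [-1.99, 2.15], [-1.42, 1.44], [-3.14, 3.14]. Speed limits (rad/s): [2.79, 2.79, 3.14, 3.14, 3.14, 3.14].

INTERFACE

Orientations are given as a unit quaternion [x, y, z, w].
In Python, from workcell import bot gives the robot as it stands.
- The arm moves only by the tool jog_arm, never from a script. Its arguments are lists of equal length, an entry for each row: "jaw": the closure, from 0 (fully open) to 1 (shut); "linear": the shift along the tool's x, y, z in m, a list of three; "delta_rot": the turn, a rotation vector about the tool's x, y, z in degrees, a list of three. A call has exactly 8 rows; each row is the pose to reach, as a shift and turn from the pose commanded when the call began, along the tool's axes at that moment; what a row does not reach only later rows make up. A row lasts 1/12 s, in which the tool goes at most 41.7 mm and 7.16 degrees, less where a joint would pass 70% of its speed; a pose out of reach is approached as far as the arm can. A call with a gripper value outside its range is refused whole. The fingers move at their own pace and stop on an object; the grip force is fixed at half the most. Time passes only in rows, so rows that repeat a pose let the fingers close, or fill a call up. It gives the time, the measured TCP pose, the force and the opening at its end, in the units of the state.
- bot.get_obs(): the state, without advancing time (a new reading comes with each control period).
- bot.camera(name): name is "scene" or "top"; returns (picture, depth): 400x640x3 uint8, red, green, blue; 400x640 float32, m along the optical axis (not along the pixel's ray), 0 where there is no reading.
- bot.calibration(name): a dict with "fovy" (degrees; the focal length in pixels is half the picture's height over the tangent of half this angle, whatever the lens; pixels are square), "cx", "cy" (the principal point, pixels), "origin" and "orientation" of the camera in the world. Camera axes: x right, y down, z forward; pixel columns grow to the right and rows downward; lengths in m; the calibration is good to about 2 mm. A picture is of the moment at which its call begins. calibration takes no time and is no camera call.
- bot.job_done(): hands the job in, once; it reports no verdict.
The state is a dict: "clock": time; "joint_pos": joint angles; "joint_vel": joint speeds; "tau": joint torques, N m; "eef_pos": TCP position; "tool_rot": TCP orientation; "ft_force": force on the tool from outside, world axes, zero at the start; "ft_torque": the same for the moment, N m; "grip_width": finger opening in m.
Only numpy, scipy, OpenCV 4.12 (cv2) and the standard library are available. Lean on these libraries where they do the work, as an engineer would, in place of code of your own. Each camera call takes 0.05 s, during which the arm holds its last target.

## Working session

There is one attempt and no reset: what is moved stays moved. The work goes in short steps, Python scripts to look and compute and a tool call to move; the robot and the scene stay as the last step left them, time stands still between calls to the robot, and variables do not carry over. Pictures are saved under pics/ and viewed, and the job is handed in when it is done.

Besides the shell and the picture viewer there is one more tool, called after "Call:" as name(argument=value, ...) on one line, values as JSON. jog_arm: Moves the arm, as the interface text tells. Its arguments: {"type":"object","properties":{"jaw":{"type":"array","items":{"type":"number"}},"linear":{"type":"array","items":{"type":"array","items":{"type":"number"}}},"delta_rot":{"type":"array","items":{"type":"array","items":{"type":"number"}}}},"required":["jaw","linear","delta_rot"]}

```bash
ls; mkdir -p pics
python3 - <<'E'
from workcell import bot
import cv2,numpy as np
print(bot.get_obs())
for n in ("scene","top"):
    p,d=bot.camera(n); print(n,bot.calibration(n),p.shape,(d==0).mean())
    cv2.imwrite(f"pics/{n}0.png",p[:,:,::-1]); np.save(f"{n}0_d.npy",d); np.save(f"{n}0_p.npy",p)
E
```

```text
pics
{'clock': 0.0, 'joint_pos': array([-1.14898720e+00,  2.41433207e-01,  3.74149650e-03,  1.33517871e+00,
       -1.96312155e-06,  1.57082962e+00]), 'joint_vel': array([ 0.00016971, -0.00034342,  0.00108339, -0.00069172, -0.0014114 ,
       -0.00155373]), 'tau': array([-1.64880098e-04, -3.72312856e+01,  2.52411264e+01,  1.68478943e-02,
       -2.78232068e-05, -4.02113713e-06]), 'eef_pos': array([ 0.20446773, -0.45564565,  0.24740939]), 'tool_rot': array([ 8.39458096e-01, -5.43423435e-01, -8.71111710e-04, -5.62704008e-04]), 'ft_force': array([ 0.59042181, -0.28154823, -0.06675134]), 'ft_torque': array([-0.06338357,  0.01892877, -0.03209745]), 'grip_width': 0.0854076767621079}
scene {'fovy': 48.549697459237635, 'cx': 324.050361969016, 'cy': 204.20589707120476, 'origin': array([0.10432092, 0.97518001, 0.71287825]), 'orientation': array([-0.17896638,  0.84379318, -0.49175438,  0.11900303])} (400, 640, 3) 0.0043828125
top {'fovy': 45.494815150484115, 'cx': 313.8143458477823, 'cy': 197.10886248619514, 'origin': array([ 0.36798345, -0.0191555 ,  1.50480292]), 'orientation': array([ 0.70585426, -0.70342947,  0.05715757, -0.06074334])} (400, 640, 3) 0.0041171875
```

View pics/scene0.png

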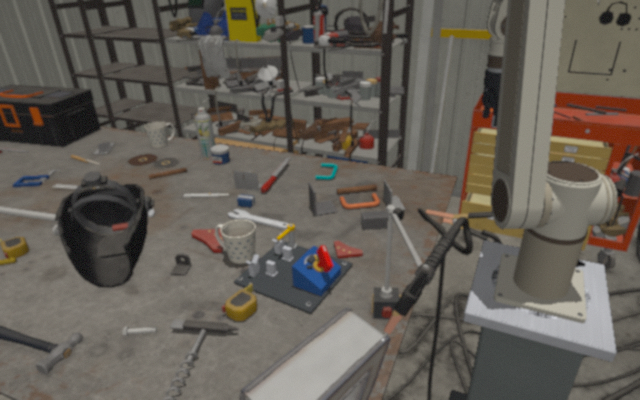

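View pics/top0.png

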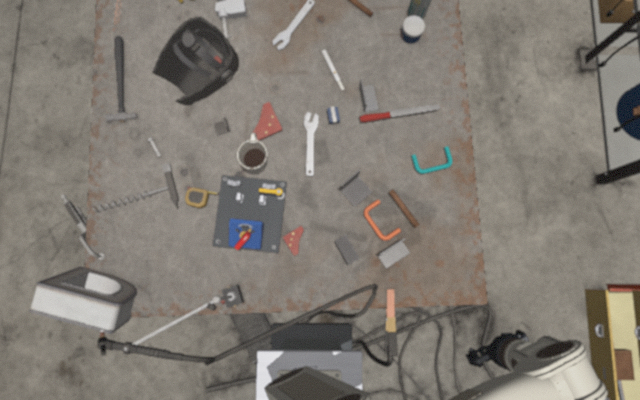

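```bash
cat > h.py <<'E'
import numpy as np,cv2
from scipy.spatial.transform import Rotation as R
from workcell import bot
def cal(n):
    c=bot.calibration(n); f=200/np.tan(np.radians(c["fovy"]/2)); return f,c["cx"],c["cy"],np.array(c["origin"]),R.from_quat(c["orientation"])
def ray(n,uv):
    f,cx,cy,o,r=cal(n); uv=np.atleast_2d(uv).astype(float)
    return o,r.apply(np.c_[(uv[:,0]-cx)/f,(uv[:,1]-cy)/f,np.ones(len(uv))])
def onz(n,uv,z):
    o,d=ray(n,uv); return o+d*((z-o[2])/d[:,2])[:,None]
def proj(n,P):
    f,cx,cy,o,r=cal(n); q=r.inv().apply(np.atleast_2d(P)-o); return np.c_[cx+f*q[:,0]/q[:,2],cy+f*q[:,1]/q[:,2]]
def pts(n,d):
    v,u=np.mgrid[0:400,0:640]; o,dd=ray(n,np.c_[u.ravel(),v.ravel()]); return (o+dd*d.ravel()[:,None]).reshape(400,640,3)
def crop(n,p,box,name,s):
    x0,y0,x1,y1=box; c=cv2.resize(p[y0:y1,x0:x1,::-1],None,fx=s,fy=s,interpolation=cv2.INTER_CUBIC); cv2.imwrite(f"pics/{name}.png",c)
E
python3 - <<'E'
from h import *
t=np.load("top0_p.npy");s=np.load("scene0_p.npy")
crop("top",t,(185,130,465,280),"c1",2.85)
crop("scene",s,(215,150,405,320),"c2",3.5)
d=np.load("top0_d.npy");P=pts("top",d)
for uv in [(380,280),(300,180),(420,240),(230,185),(265,250),(382,238),(250,240)]: print(uv,P[uv[1],uv[0]].round(4))
ds=np.load("scene0_d.npy");P=pts("scene",ds)
for uv in [(380,200),(360,270),(300,300)]: print(uv,P[uv[1],uv[0]].round(4))
E
```

```text
(380, 280) [ 0.361  -0.2178 -0.0017]
(300, 180) [ 0.6782  0.0338 -0.0048]
(420, 240) [ 0.4858 -0.3464 -0.0027]
(230, 185) [0.6517 0.2506 0.0436]
(265, 250) [0.4517 0.1402 0.0146]
(382, 238) [ 0.4901 -0.2241  0.0167]
(250, 240) [0.4803 0.1835 0.0445]
(380, 200) [ 0.4948 -0.2735 -0.0012]
(360, 270) [4.217e-01 1.075e-01 1.000e-04]
(300, 300) [0.5063 0.2809 0.01  ]
```

View pics/c1.png

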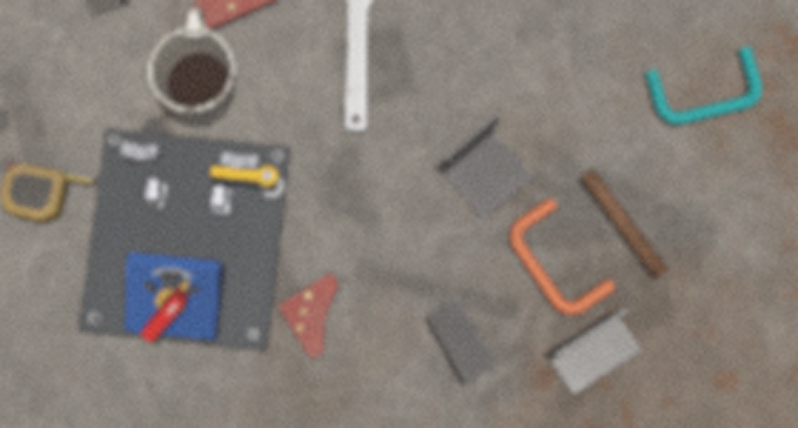

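View pics/c2.png

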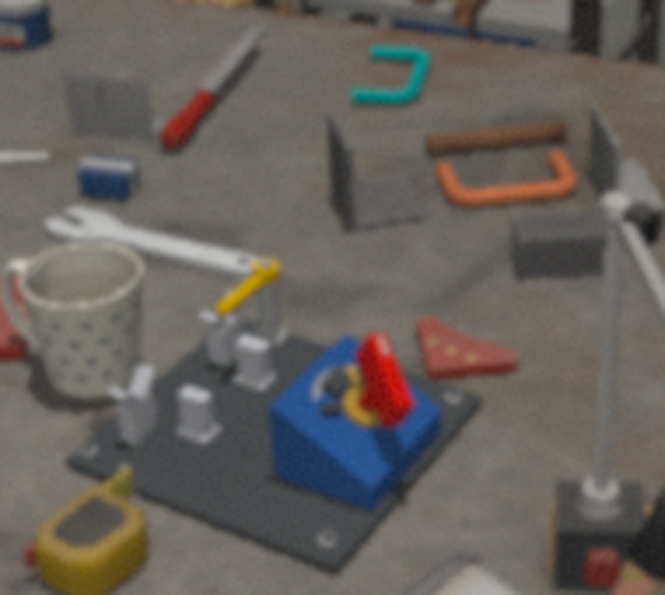

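Run:
```python
from h import *
p=np.load("top0_p.npy");d=np.load("top0_d.npy")
hsv=cv2.cvtColor(p,cv2.COLOR_RGB2HSV)
def show(m): 
    n,l,s,c=cv2.connectedComponentsWithStats(m.astype(np.uint8)); return [(list(s[i]),c[i].round(1)) for i in range(1,n) if s[i][4]>15]
# plate
for uv in [(225,190),(270,205),(300,200),(225,240),(290,240),(382,238),(258,193),(400,205),(275,192)]: print(uv,hsv[uv[1],uv[0]],p[uv[1],uv[0]])
orange=(hsv[...,0]<14)&(hsv[...,1]>120)&(hsv[...,2]>120)
print(show(orange))
teal=(hsv[...,0]>80)&(hsv[...,0]<100)&(hsv[...,1]>120); print(show(teal))
yel=(hsv[...,0]>18)&(hsv[...,0]<32)&(hsv[...,1]>150); print(show(yel))
blue=(hsv[...,0]>105)&(hsv[...,0]<125)&(hsv[...,1]>130)&(hsv[...,2]>90); print(show(blue))
```

```text
(225, 190) [80  8 96] [93 96 95]
(270, 205) [120   8 100] [ 97  97 100]
(300, 200) [ 15  25 124] [124 118 112]
(225, 240) [150   5 100] [100  98 100]
(290, 240) [  9  97 171] [171 125 106]
(382, 238) [  9 142 187] [187 114  83]
(258, 193) [150   3  92] [92 91 92]
(400, 205) [ 14 110 123] [123  95  70]
(275, 192) [ 22 174 215] [215 175  68]
[([np.int32(360), np.int32(113), np.int32(30), np.int32(8), np.int32(158)], array([374.2, 116.5])), ([np.int32(364), np.int32(200), np.int32(36), np.int32(40), np.int32(270)], array([378.1, 223.3])), ([np.int32(235), np.int32(231), np.int32(15), np.int32(19), np.int32(87)], array([242.4, 239.7])), ([np.int32(609), np.int32(288), np.int32(24), np.int32(3), np.int32(57)], array([619.5, 289.2]))]
[([np.int32(412), np.int32(147), np.int32(40), np.int32(26), np.int32(225)], array([433.4, 163.2]))]
[([np.int32(260), np.int32(189), np.int32(17), np.int32(5), np.int32(52)], array([267.8, 190.8]))]
[([np.int32(230), np.int32(219), np.int32(32), np.int32(29), np.int32(458)], array([245.8, 233.3]))]
```

Run:
```python
from h import *
p=np.load("top0_p.npy")
S=4
x0,y0=200,160
def up(x0,y0,x1,y1): return cv2.resize(cv2.GaussianBlur(p,(0,0),0.8)[y0:y1,x0:x1],None,fx=S,fy=S,interpolation=cv2.INTER_CUBIC)
def topix(c,x0,y0): return (np.asarray(c,float)+0.5)/S-0.5+[x0,y0]
# plate
c=up(200,160,300,265); f=c.astype(int); dark=((f[...,0]-f[...,2])<7)&(f.max(2)<112)
blue=(f[...,2]-f[...,0])>20
m=(dark|blue).astype(np.uint8)*255
m=cv2.morphologyEx(m,cv2.MORPH_CLOSE,np.ones((45,45))); m=cv2.morphologyEx(m,cv2.MORPH_OPEN,np.ones((25,25)))
cs,_=cv2.findContours(m,0,1); k=max(cs,key=cv2.contourArea)
img=c[:,:,::-1].copy(); cv2.drawContours(img,[k],-1,(0,255,0),1)
r=cv2.minAreaRect(k); b=cv2.boxPoints(r); cv2.polylines(img,[b.astype(int)],True,(0,0,255),1); cv2.imwrite("pics/plate.png",img)
B=onz("top",topix(b,200,160),0.010); print("plate px",topix(b,200,160).round(1)); print(B.round(4), B.mean(0).round(4),[np.linalg.norm(B[i]-B[i-1]).round(4) for i in range(4)])
for i in range(4): e=B[i]-B[i-1]; print(np.degrees(np.arctan2(e[1],e[0])).round(2))
# tube
c=up(355,190,410,250); f=c.astype(int); o=((f[...,0]-f[...,2])>62).astype(np.uint8)*255
n,l,s,ce=cv2.connectedComponentsWithStats(o); i=1+np.argmax(s[1:,4]); o=(l==i).astype(np.uint8)*255
cs,_=cv2.findContours(o,0,1);k=max(cs,key=cv2.contourArea)
img=c[:,:,::-1].copy(); cv2.drawContours(img,[k],-1,(0,255,0),1); 
v,u=np.nonzero(o); W=onz("top",topix(np.c_[u,v],355,190),0.008)[:,:2]
np.save("tubeW.npy",W)
rw=cv2.minAreaRect((W*1000).astype(np.float32)); print("tube rect",rw,cv2.boxPoints(rw).round(1))
cv2.imwrite("pics/tube.png",cv2.resize(img,None,fx=2,fy=2))
```

```text
plate px [[212.2 246. ]
 [220.1 172.6]
 [286.9 179.9]
 [279.  253.2]]
[[0.4639 0.3061 0.01  ]
 [0.6986 0.2898 0.01  ]
 [0.6755 0.0752 0.01  ]
 [0.4422 0.0969 0.01  ]] [0.57  0.192 0.01 ] [np.float64(0.2103), np.float64(0.2353), np.float64(0.2158), np.float64(0.2344)]
84.07
-3.97
-96.13
174.69
tube rect ((545.0956420898438, -221.50213623046875), (125.44965362548828, 69.53412628173828), 34.78538131713867) [[ 473.7 -228.7]
 [ 513.4 -285.8]
 [ 616.4 -214.3]
 [ 576.8 -157.2]]
```

View pics/plate.png

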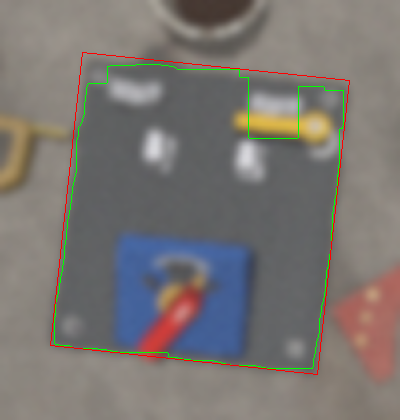

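View pics/tube.png

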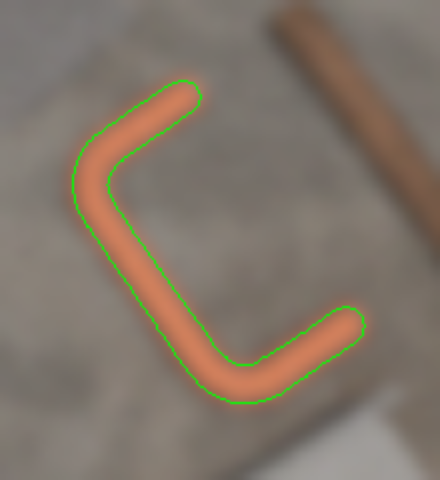

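```bash
cat > jigfit.py <<'E'
from h import *
from scipy.optimize import least_squares
def edgefit(n,p,guess):
    """subpixel max-gradient points along normals of each plate edge, then least squares for x,y,yaw"""
    g=cv2.GaussianBlur(p,(0,0),1.0).astype(np.float32); g=g[...,0]*0.8+g[...,1]*0.2
    est=np.array(guess,float); C=np.array([[-115,-105],[115,-105],[115,105],[-115,105]])/1e3
    for it in range(3):
        T=R.from_euler("z",est[2]); obs=[]
        for i in range(4):
            a,b=C[i],C[(i+1)%4]; nrm=np.array([(b-a)[1],-(b-a)[0]]); nrm=nrm/np.linalg.norm(nrm)
            for t in np.linspace(.06,.94,60):
                q=a+(b-a)*t; s=np.linspace(-.014,.014,57)
                L=np.c_[q+s[:,None]*nrm,np.full(57,.010)]; W=T.apply(L)+[est[0],est[1],0]; uv=proj(n,W).astype(np.float32)
                v=cv2.remap(g,uv[:,0].reshape(1,-1),uv[:,1].reshape(1,-1),cv2.INTER_LINEAR)[0]
                dv=np.gradient(v); j=np.argmax(dv)
                if dv[j]>0.6 and 2<j<54: obs.append((i,q[0],q[1],s[j]))
        obs=np.array(obs); 
        r=[]
        for i in range(4):
            o=obs[obs[:,0]==i]; r.append((len(o),np.median(o[:,3])*1e3 if len(o) else None))
        # small-correction linear model
        def res(x):
            c,s_=np.cos(x[2]),np.sin(x[2]); out=[]
            for i,qx,qy,s in obs:
                nx,ny=[(0,-1),(1,0),(0,1),(-1,0)][int(i)]
                dx=c*qx-s_*qy+x[0]-qx; dy=s_*qx+c*qy+x[1]-qy
                out.append(dx*nx+dy*ny-s)
            return np.array(out)*1e3
        x=least_squares(res,[0,0,0],loss="soft_l1",f_scale=1.0).x
        dxy=T.apply([x[0],x[1],0]); est=est+[dxy[0],dxy[1],x[2]]
    return est,r
E
python3 - <<'E'
from jigfit import *
for n in("top","scene"):
    p=np.load(f"{n}0_p.npy"); e,r=edgefit(n,p,[.57,.192,-.1]); print(n,e.round(4),np.degrees(e[2]).round(2),r)
E
```

```text
top [ 0.568   0.1912 -0.1   ] -5.73 [(57, np.float64(2.0)), (56, np.float64(0.0)), (60, np.float64(0.9999999999999991)), (58, np.float64(0.2500000000000002))]
scene [ 0.5667  0.1984 -0.096 ] -5.5 [(32, np.float64(4.999999999999999)), (49, np.float64(4.499999999999999)), (60, np.float64(0.5000000000000004)), (60, np.float64(0.9999999999999991))]
```

```bash
cat > knob.py <<'E'
from h import *
def redmask(p):
    f=cv2.GaussianBlur(p,(0,0),0.6).astype(int); return ((f[...,0]-f[...,1])>70)&((f[...,0]-f[...,2])>60)
def tri(a,b):
    o1,d1=ray("top",a);o2,d2=ray("scene",b); d1=d1[0]/np.linalg.norm(d1);d2=d2[0]/np.linalg.norm(d2)
    A=np.c_[d1,-d2];t=np.linalg.lstsq(A,o2-o1,rcond=None)[0];q1=o1+d1*t[0];q2=o2+d2*t[1]; return (q1+q2)/2,np.linalg.norm(q1-q2)
def comp(m,near):
    n,l,s,c=cv2.connectedComponentsWithStats(m.astype(np.uint8)); ok=[i for i in range(1,n) if s[i,4]>20]; i=min(ok,key=lambda i:np.hypot(*(c[i]-near))); return l==i,c[i]
E
python3 - <<'E'
from knob import *
t=np.load("top0_p.npy");s=np.load("scene0_p.npy")
mt,ct=comp(redmask(t),(243,239));ms,cs=comp(redmask(s),(326,259))
print(ct,cs,mt.sum(),ms.sum()); print(tri(ct,cs))
f,cx,cy,o,r=cal("top")
T=R.from_euler("z",-.1); J=lambda q:T.apply(q)+[.568,.1912,0]
kg=J(np.array([-.092,0,.083])); print(kg,proj("top",kg),proj("scene",kg))
# expected bar in both views, shut
ax=np.array([-.5,0,np.cos(np.radians(30))]); up=np.array([np.cos(np.radians(30)),0,.5]); 
xk=np.cos(.6)*up+np.sin(.6)*np.array([0,-1,0]); 
for n,p in(("top",t),("scene",s)):
    img=cv2.resize(p[:,:,::-1],None,fx=6,fy=6,interpolation=cv2.INTER_CUBIC)
    yk=np.cross(ax,xk)
    c=np.array([[a,b,e] for e in(-14,14) for a,b in((-31,-8),(31,-8),(31,8),(-31,8))])/1e3
    W=J(np.array([-.092,0,.083])+c[:,:1]*xk+c[:,1:2]*yk+c[:,2:]*ax)
    q=proj(n,W)*6+2.5
    for k in(0,4): cv2.polylines(img,[q[k:k+4].astype(int)],True,(0,255,0) if k else (255,255,0),1)
    pl=proj(n,J(np.array([[-115,-105,10],[115,-105,10],[115,105,10],[-115,105,10]])/1e3))*6+2.5
    cv2.polylines(img,[pl.astype(int)],True,(0,0,255),1)
    # supports and keeper tops
    for z,x,y,hx,hy in((47,45,36,11,6),(47,45,-36,11,6),(59,85,55,7,15.5),(59,85,-55,7,15.5)):
        w=proj(n,J(np.array([[x-hx,y-hy,z],[x+hx,y-hy,z],[x+hx,y+hy,z],[x-hx,y+hy,z]])/1e3))*6+2.5
        cv2.polylines(img,[w.astype(int)],True,(0,255,255),1)
    u,v=(250,212) if n=="top" else(297,272)
    cv2.imwrite(f"pics/ov_{n}.png",img[v*6-290:v*6+290,u*6-330:u*6+330])
E
```

```text
[241.96190476 240.63809524] [324.12601626 258.43495935] 105 246
(array([0.47657205, 0.20228162, 0.08519163]), np.float64(0.0028717121100594436))
[0.47645962 0.20038467 0.083     ] [[242.54574871 240.2806723 ]] [[325.12218922 258.83152959]]
```

View pics/ov_top.png

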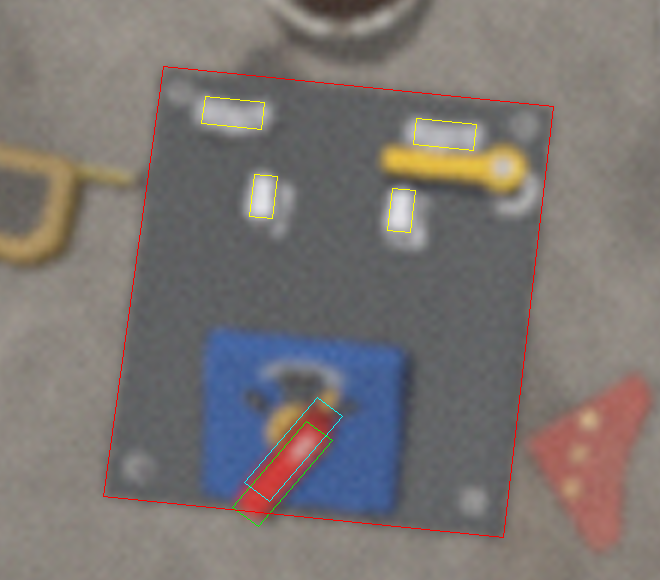

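View pics/ov_scene.png

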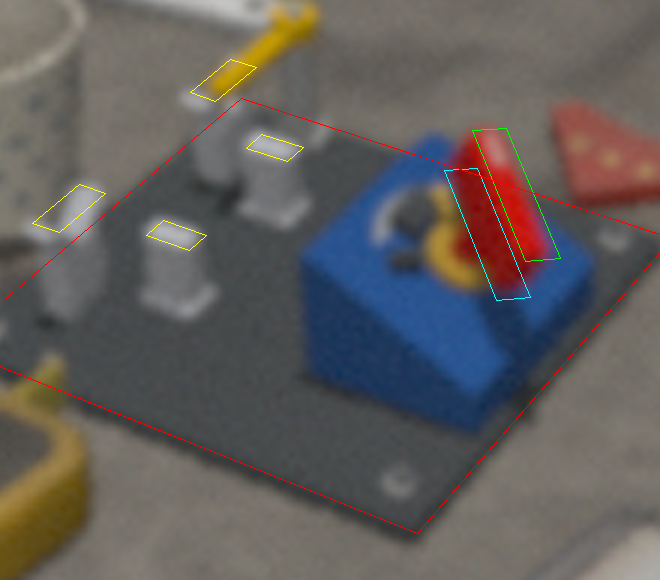

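Run:
```python
from h import *
H=np.full((75,130),-1.0); # x 0..0.9 step 12mm ; y .78..-.78
for n in("top","scene"):
    d=np.load(f"{n}0_d.npy");P=pts(n,d)[d>0]
    ix=(P[:,0]/.012).astype(int); iy=((.78-P[:,1])/.012).astype(int)
    ok=(P[:,0]>0)&(ix<75)&(iy>=0)&(iy<130)
    np.maximum.at(H,(ix[ok],iy[ok]),P[ok,2])
img=np.clip(H,0,.5)/.5*255; img=cv2.applyColorMap(cv2.resize(np.flipud(img).astype(np.uint8),None,fx=6,fy=6,interpolation=cv2.INTER_NEAREST),cv2.COLORMAP_JET)
for y in np.arange(-.7,.71,.1):
    cv2.line(img,(int((.78-y)/.012*6),0),(int((.78-y)/.012*6),450),(90,90,90),1); cv2.putText(img,f"{y:.1f}",(int((.78-y)/.012*6),448),0,.35,(255,255,255),1)
for x in np.arange(0,.9,.1): cv2.line(img,(0,450-int(x/.012*6)),(780,450-int(x/.012*6)),(90,90,90),1);cv2.putText(img,f"{x:.1f}",(0,450-int(x/.012*6)),0,.35,(255,255,255),1)
cv2.imwrite("pics/hmap.png",img)
d=np.load("scene0_d.npy");P=pts("scene",d)
for uv in [(390,200),(389,230),(388,260),(387,285),(405,240),(420,262),(410,300),(440,255),(395,195),(385,303)]: print(uv,P[uv[1],uv[0]].round(3))
d=np.load("top0_d.npy");P=pts("top",d)
for uv in [(232,295),(225,298),(180,318),(150,332),(130,345),(105,345),(160,353),(208,360),(280,335),(350,310),(375,290)]: print(uv,P[uv[1],uv[0]].round(3))
```

```text
(390, 200) [ 0.444 -0.215  0.039]
(389, 230) [0.315 0.233 0.224]
(388, 260) [0.312 0.238 0.152]
(387, 285) [0.311 0.237 0.085]
(405, 240) [0.253 0.349 0.287]
(420, 262) [0.212 0.412 0.295]
(410, 300) [0.201 0.511 0.303]
(440, 255) [0.185 0.398 0.307]
(395, 195) [ 0.459 -0.326 -0.001]
(385, 303) [0.309 0.255 0.049]
(232, 295) [0.316 0.229 0.072]
(225, 298) [0.312 0.23  0.171]
(180, 318) [0.267 0.32  0.284]
(150, 332) [ 0.116  0.748 -0.77 ]
(130, 345) [0.204 0.435 0.297]
(105, 345) [0.204 0.494 0.303]
(160, 353) [0.187 0.358 0.307]
(208, 360) [0.168 0.245 0.288]
(280, 335) [ 0.118  0.139 -0.667]
(350, 310) [ 0.22  -0.177 -0.768]
(375, 290) [ 0.331 -0.199  0.023]
```

View pics/hmap.png

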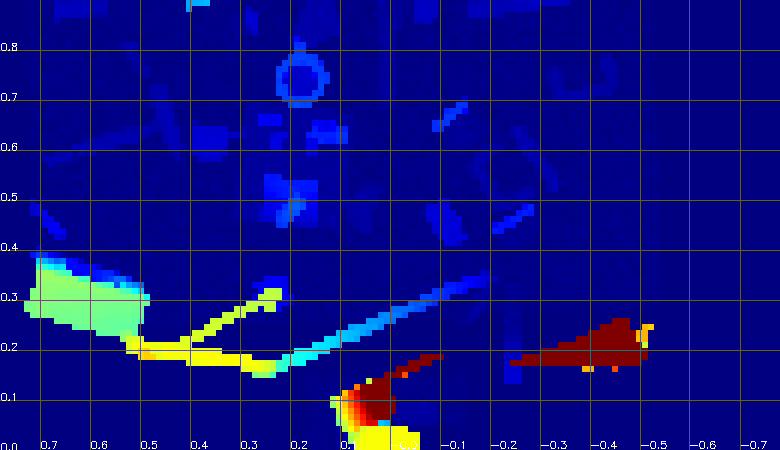

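Run:
```python
from h import *
for n in("top","scene"):
    d=np.load(f"{n}0_d.npy");P=pts(n,d)[d>0]
    a=np.radians(-65.83); e=np.array([np.cos(a),np.sin(a)]); l=np.array([-e[1],e[0]])
    r=P[:,:2]@e; s=P[:,:2]@l
    for zlo in np.arange(0.0,1.2,.05):
        m=(P[:,2]>zlo)&(P[:,2]<=zlo+.05)&(abs(s)<.16)&(r>-.2)&(r<.75)
        if zlo<.2: m&=(r<.2)
        if m.sum()>5: print(n,round(zlo,2),m.sum(),"r",np.percentile(r[m],[1,25,50,75,99]).round(3),"s",np.percentile(s[m],[1,50,99]).round(3))
```

```text
top 0.0 1161 r [-0.13  -0.037  0.067  0.122  0.191] s [-0.011  0.096  0.158]
top 0.15 7 r [-0.01  -0.002  0.004  0.009  0.028] s [0.132 0.134 0.135]
top 0.2 129 r [-0.061 -0.027 -0.001  0.028  0.515] s [0.007 0.134 0.135]
top 0.25 323 r [-0.061 -0.018  0.032  0.443  0.565] s [-0.006  0.132  0.135]
top 0.3 574 r [-0.046  0.042  0.431  0.459  0.564] s [-0.014  0.011  0.134]
top 0.35 467 r [-0.034  0.029  0.459  0.47   0.516] s [-0.017  0.036  0.134]
top 0.4 565 r [-0.018  0.046  0.462  0.474  0.517] s [-0.021  0.034  0.134]
top 0.45 537 r [0.001 0.059 0.461 0.485 0.517] s [-0.011  0.036  0.135]
top 0.5 564 r [0.029 0.082 0.455 0.489 0.534] s [0.012 0.041 0.135]
top 0.55 473 r [0.054 0.096 0.134 0.484 0.536] s [0.03  0.132 0.135]
top 0.6 881 r [0.085 0.147 0.45  0.492 0.54 ] s [0.042 0.046 0.135]
top 0.65 4495 r [0.127 0.406 0.458 0.496 0.533] s [-0.037  0.03   0.134]
top 0.7 421 r [0.136 0.165 0.35  0.37  0.395] s [0.021 0.044 0.136]
scene 0.0 6777 r [-0.185 -0.1   -0.058 -0.003  0.171] s [-0.151  0.027  0.153]
scene 0.05 1087 r [-0.063 -0.058 -0.05  -0.032  0.014] s [-0.065  0.026  0.061]
scene 0.1 1129 r [-0.063 -0.058 -0.051 -0.034  0.017] s [-0.045  0.028  0.061]
scene 0.15 1224 r [-0.064 -0.058 -0.051 -0.038  0.016] s [-0.05   0.025  0.134]
scene 0.2 2264 r [-0.063 -0.059 -0.055 -0.049  0.06 ] s [-0.08   0.042  0.136]
scene 0.25 3295 r [-0.062 -0.056 -0.051 -0.035  0.545] s [-0.082  0.041  0.135]
scene 0.3 2807 r [-0.058 -0.042 -0.025  0.021  0.556] s [-0.049  0.045  0.135]
scene 0.35 1675 r [-0.036 -0.029 -0.023  0.051  0.496] s [0.004 0.111 0.135]
scene 0.4 1738 r [-0.023 -0.016 -0.01   0.064  0.5  ] s [0.006 0.111 0.135]
scene 0.45 1793 r [-0.011 -0.003  0.003  0.071  0.502] s [0.01  0.111 0.135]
scene 0.5 1907 r [0.003 0.01  0.016 0.089 0.529] s [0.018 0.11  0.135]
scene 0.55 1979 r [0.016 0.023 0.029 0.1   0.527] s [0.021 0.11  0.135]
scene 0.6 1131 r [0.029 0.033 0.037 0.057 0.142] s [0.07  0.118 0.135]
```

```bash
cat > plan.py <<'E'
from h import *
import sys
JIG=np.array([.568,.1912,-.1])
TJ=R.from_euler("z",JIG[2])
def J(q): return TJ.apply(np.asarray(q,float))+[JIG[0],JIG[1],0]
s30=.5;c30=np.cos(np.pi/6)
AX=TJ.apply([-s30,0,c30]);UP=TJ.apply([c30,0,s30]);LF=TJ.apply([0,1,0])
KG=np.array([.4760,.2012,.0845])   # knob centre, at measured start
def knobpose(th,pull=0,tau=25,back=0.0,kg=None,w=0.0):
    kg=KG if kg is None else kg; t=np.radians(tau)
    a=-.6+th; xk=np.cos(a)*UP+np.sin(a)*LF; yk=-np.sin(a)*UP+np.cos(a)*LF
    z=-(np.cos(t)*AX+np.sin(t)*xk); x=yk; y=np.cross(z,x)
    return kg+AX*pull+z*(.002-back), R.from_matrix(np.c_[x,y,z])
def down(p,yaw):
    x=np.array([np.cos(yaw),np.sin(yaw),0]);z=np.array([0,0,-1.]); return np.array(p,float),R.from_matrix(np.c_[x,np.cross(z,x),z])
def cur():
    o=bot.get_obs(); return np.array(o["eef_pos"]),R.from_quat(o["tool_rot"]),o
def rel(p0,r0,p,r):
    lin=r0.inv().apply(p-p0); rv=np.degrees((r0.inv()*r).as_rotvec()); return lin,rv
def show(p0,r0,poses):
    for p,r in poses:
        l,v=rel(p0,r0,p,r); print("lin",l.round(4).tolist(),"rot",v.round(2).tolist())
def stat():
    p,r,o=cur(); print("t",round(o["clock"],2),"p",p.round(4),"F",o["ft_force"].round(1),"M",o["ft_torque"].round(2),"w",round(o["grip_width"],4),"j",o["joint_pos"].round(2)); return p,r
E
python3 - <<'E'
from plan import *
p,r=stat()
for t in(0,1.2): 
    q=knobpose(t); print(q[0].round(3),q[1].as_matrix().round(2).tolist())
print(knobpose(0,back=.12)[0])
show(p,r,[knobpose(0,back=.12)])
E
```

```text
t 0.1 p [ 0.2045 -0.4557  0.2475] F [-0.9 -0.1 -0.1] M [-0.02 -0.02  0.04] w 0.0855 j [-1.15  0.24  0.    1.34 -0.    1.57]
[0.476 0.202 0.083] [[0.57, 0.8, 0.17], [0.77, -0.59, 0.22], [0.28, 0.01, -0.96]]
[0.476 0.201 0.083] [[-0.4, 0.91, 0.13], [0.87, 0.42, -0.25], [-0.28, 0.01, -0.96]]
[0.4554502  0.17496235 0.19769581]
lin [-0.4725, -0.4872, 0.0507] rot [16.67, 10.53, -118.45]
```

Call:
jog_arm(jaw=[0,0,0,0,0,0,0,0], linear=[[-0.015,-0.015,-0.002],[-0.045,-0.046,-0.004],[-0.075,-0.078,-0.006],[-0.105,-0.109,-0.008],[-0.135,-0.14,-0.01],[-0.165,-0.171,-0.012],[-0.195,-0.202,-0.014],[-0.225,-0.233,-0.016]], delta_rot=[[0.5,0.3,-3.5],[1.5,0.9,-10.5],[2.5,1.5,-17.5],[3.5,2.1,-24.5],[4.5,2.7,-31.5],[5.5,3.3,-38.5],[6.5,3.9,-45.5],[7.4,4.7,-52.5]])

```text
clock: 0.77
eef_pos: [0.3208, -0.1641, 0.2636]
tool_rot: [0.991, -0.112, 0.067, -0.031]
ft_force: [1.0, 0.4, 1.1]
grip_width: 0.0852
```

Run:
```python
from plan import *
p,r=stat()
show(p,r,[knobpose(0,back=.15)])
```

```text
t 0.77 p [ 0.3208 -0.1641  0.2636] F [1.  0.4 1.1] M [-0.06  0.09  0.06] w 0.0852 j [-0.56 -0.12 -0.36  1.24  0.11  1.24]
lin [0.0448, -0.3488, 0.0703] rot [9.36, 5.8, -65.63]
```

```bash
cat >> plan.py <<'E'
def comp_cmd(p0,r0,lin,rv): return p0+r0.apply(lin), r0*R.from_rotvec(np.radians(rv))
import json,os
def setcmd(p,r): json.dump([list(p),list(r.as_quat())],open("cmd.json","w"))
def getcmd(): a,b=json.load(open("cmd.json")); return np.array(a),R.from_quat(b)
def adv(lin,rv):
    p,r=comp_cmd(*getcmd(),lin,rv); setcmd(p,r)
    q,rr,o=cur(); e,v=rel(p,r,q,rr); print("meas-cmd(tool)",(e*1e3).round(1),"mm",v.round(2),"deg"); return p,r
E
python3 - <<'E'
from plan import *
setcmd(np.array([ 0.2045,-0.4557,0.2475]),R.from_quat([8.39458096e-01, -5.43423435e-01, -8.71111710e-04, -5.62704008e-04]))
p,r=adv([-0.225,-0.233,-0.016],[7.4,4.7,-52.5])
print(p)
show(p,r,[knobpose(0,back=.15)])
E
```

```text
meas-cmd(tool) [-1.9  9.7 -0.7] mm [-0.04  0.09 -0.31] deg
[ 0.32498369 -0.1550631   0.26396616]
lin [0.0411, -0.3392, 0.0698] rot [9.3, 5.83, -65.95]
```

Call:
jog_arm(jaw=[0,0,0,0,0,0,0,0], linear=[[0.005,-0.038,0.004],[0.009,-0.076,0.009],[0.014,-0.114,0.014],[0.019,-0.152,0.02],[0.023,-0.19,0.026],[0.028,-0.228,0.034],[0.032,-0.262,0.042],[0.035,-0.29,0.05]], delta_rot=[[0.9,0.6,-6.6],[1.9,1.2,-13.2],[2.8,1.8,-19.8],[3.7,2.3,-26.4],[4.7,2.9,-33],[5.6,3.5,-39.6],[6.5,4.1,-46.2],[7.4,4.7,-52.5]])

```text
clock: 1.43
eef_pos: [0.4267, 0.1125, 0.2407]
tool_rot: [0.931, 0.342, 0.12, -0.055]
ft_force: [0.3, 0.3, -1.7]
grip_width: 0.0852
```

Run:
```python
from plan import *
p,r=adv([0.035,-0.29,0.05],[7.4,4.7,-52.5])
stat()
show(p,r,[knobpose(0,back=.15),knobpose(0,back=.08)])
```

```text
meas-cmd(tool) [-8.3  4.  -1.5] mm [-0.04  0.02 -0.47] deg
t 1.43 p [0.4267 0.1125 0.2407] F [ 0.3  0.3 -1.7] M [-0.2   0.2   0.02] w 0.0852 j [ 0.16 -0.03 -0.36  1.03  0.15  1.04]
lin [0.0399, -0.0233, 0.0269] rot [1.93, 1.14, -13.45]
lin [0.041, -0.0257, 0.0969] rot [1.93, 1.14, -13.45]
```

Call:
jog_arm(jaw=[0,0,0,0,0,0,0,0], linear=[[0.018,-0.01,0.01],[0.032,-0.018,0.02],[0.04,-0.023,0.03],[0.04,-0.024,0.05],[0.041,-0.025,0.07],[0.041,-0.026,0.09],[0.041,-0.026,0.097],[0.041,-0.026,0.097]], delta_rot=[[0.9,0.5,-6.5],[1.7,1.0,-12],[1.93,1.14,-13.5],[1.93,1.14,-13.5],[1.93,1.14,-13.5],[1.93,1.14,-13.5],[1.93,1.14,-13.5],[1.93,1.14,-13.5]])

```text
clock: 2.1
eef_pos: [0.4566, 0.1724, 0.156]
tool_rot: [0.884, 0.446, 0.126, -0.06]
ft_force: [-0.6, -0.8, 0.6]
grip_width: 0.0854
```

Run:
```python
from plan import *
p,r=adv([0.041,-0.026,0.097],[1.93,1.14,-13.5])
stat()
show(p,r,[knobpose(0,back=.0)])
for n,b in(("scene",(255,200,375,300)),("top",(195,165,315,265))):
    im,d=bot.camera(n); crop(n,im,b,"k1"+n,6 if n=="scene" else 6)
```

```text
meas-cmd(tool) [-13.2   2.3  -0.5] mm [ 0.07 -0.31  0.07] deg
t 2.1 p [0.4566 0.1724 0.156 ] F [-0.6 -0.8  0.6] M [-0.24  0.19  0.01] w 0.0854 j [ 0.26  0.13 -0.43  0.79  0.17  0.92]
lin [-0.0001, 0.0002, 0.0799] rot [-0.0, 0.0, 0.05]
```

View pics/k1scene.png

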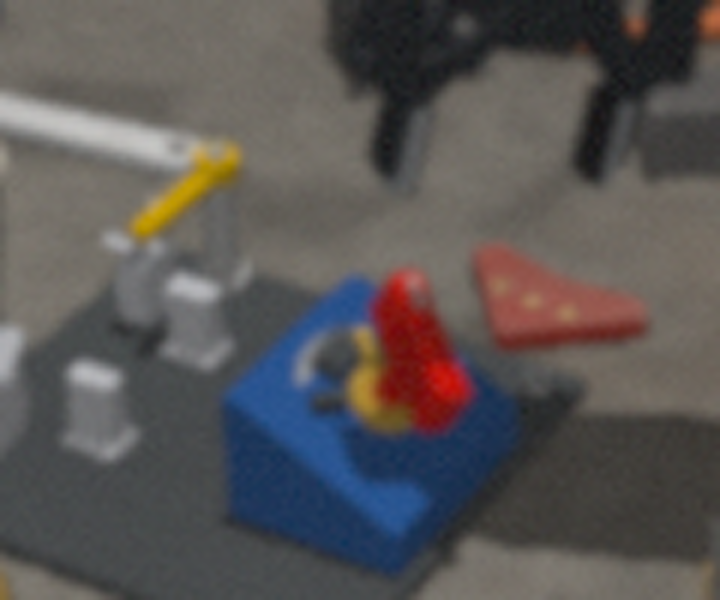

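View pics/k1top.png

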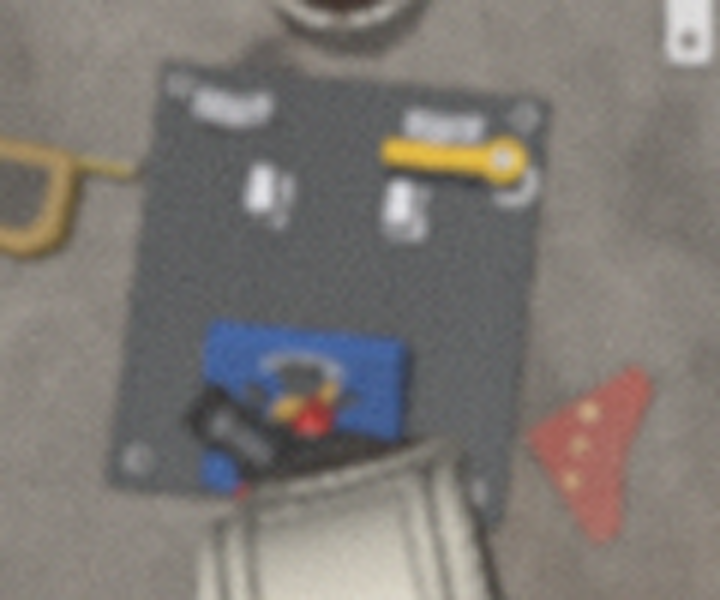

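Run:
```python
from plan import *
p,r=stat(); print(bot.get_obs()["joint_vel"].round(3))
c,cr=getcmd(); l,v=rel(c,cr,p,r); print(l.round(4),v.round(2))
setcmd(p,r); show(p,r,[knobpose(0,back=.08),knobpose(0,back=.0)])
```

```text
t 2.2 p [0.4583 0.1726 0.1587] F [-0.4 -0.2  0.8] M [-0.23  0.13  0.02] w 0.0855 j [ 0.26  0.13 -0.42  0.79  0.17  0.92]
[-0.004 -0.021  0.021 -0.     0.002 -0.003]
[-0.0113  0.0036 -0.0027] [-0.09 -0.08  0.02]
lin [0.0112, -0.0034, 0.0026] rot [0.09, 0.09, 0.03]
lin [0.0113, -0.0035, 0.0826] rot [0.09, 0.09, 0.03]
```

Call:
jog_arm(jaw=[0,0,0,0,0,0,0,0], linear=[[0.006,-0.002,0.006],[0.011,-0.0035,0.012],[0.011,-0.0035,0.02],[0.011,-0.0035,0.03],[0.011,-0.0035,0.04],[0.011,-0.0035,0.043],[0.011,-0.0035,0.043],[0.011,-0.0035,0.043]], delta_rot=[[0,0,0],[0,0,0],[0,0,0],[0,0,0],[0,0,0],[0,0,0],[0,0,0],[0,0,0]])

```text
clock: 2.87
eef_pos: [0.4693, 0.1931, 0.1202]
tool_rot: [0.883, 0.447, 0.129, -0.06]
ft_force: [0.1, 0.1, -1.0]
grip_width: 0.0855
```

Run:
```python
from plan import *
p,r=adv([0.011,-.0035,.043],[0,0,0])
p,r=stat(); print(bot.get_obs()["joint_vel"].round(3))
show(p,r,[knobpose(0,back=.0)])
for n,b in(("scene",(255,200,375,300)),("top",(195,165,315,265))):
    im,d=bot.camera(n); crop(n,im,b,"k2"+n,6 if n=="scene" else 6)
p,r=stat();setcmd(p,r); show(p,r,[knobpose(0,back=.0)])
```

```text
meas-cmd(tool) [ 0.3 -0.2  0.3] mm [ 0.01  0.01 -0.06] deg
t 2.87 p [0.4693 0.1931 0.1202] F [ 0.1  0.1 -1. ] M [-0.15  0.16  0.03] w 0.0855 j [ 0.3   0.2  -0.45  0.68  0.16  0.95]
[-0.003 -0.013  0.01   0.002  0.    -0.002]
lin [0.0001, 0.0002, 0.0392] rot [0.08, 0.08, 0.09]
t 2.97 p [0.4697 0.1931 0.1209] F [-0.1  0.1 -0.6] M [-0.2   0.17  0.02] w 0.0852 j [ 0.3   0.2  -0.45  0.68  0.16  0.95]
lin [-0.0004, -0.0001, 0.0398] rot [0.13, 0.02, 0.09]
```

View pics/k2scene.png

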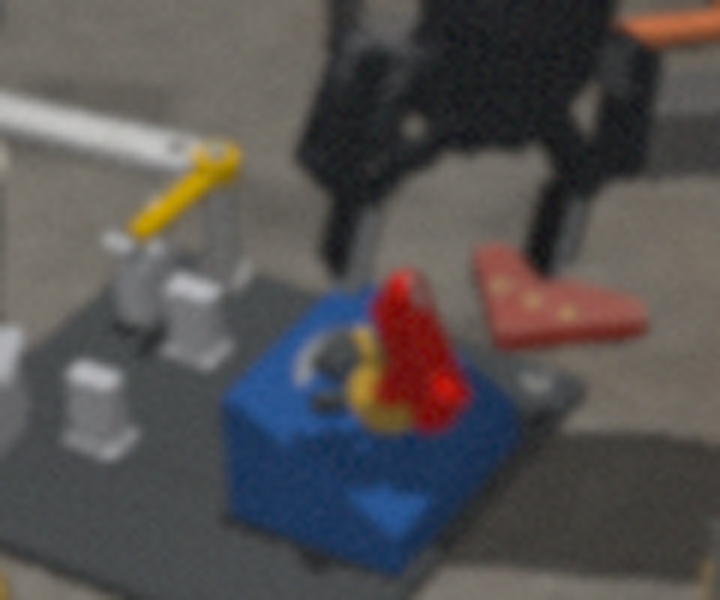

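View pics/k2top.png

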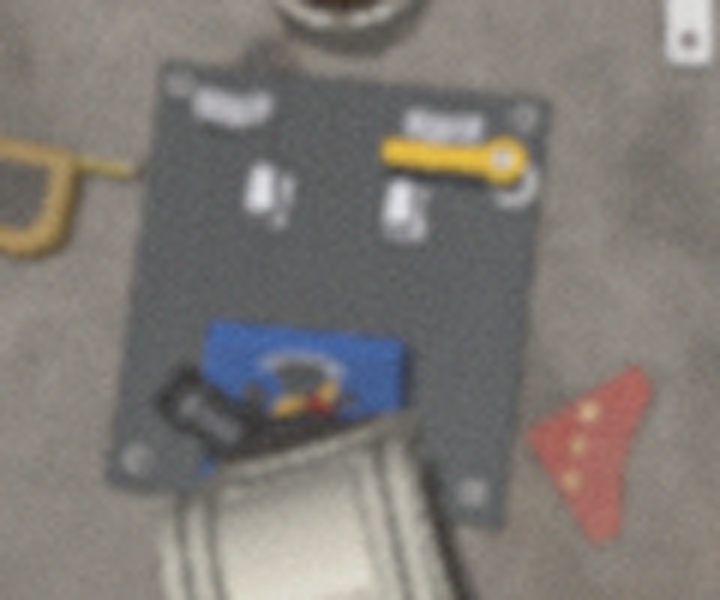

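Call:
jog_arm(jaw=[0,0,0,0,0,0,0,0], linear=[[0,0,0.006],[0,0,0.013],[0,0,0.02],[0,0,0.027],[0,0,0.033],[0,0,0.038],[0,0,0.04],[0,0,0.04]], delta_rot=[[0,0,0],[0,0,0],[0,0,0],[0,0,0],[0,0,0],[0,0,0],[0,0,0],[0,0,0]])

```text
clock: 3.63
eef_pos: [0.4759, 0.2018, 0.081]
tool_rot: [0.883, 0.447, 0.128, -0.06]
ft_force: [0.2, -0.5, 0.5]
grip_width: 0.0857
```

Call:
jog_arm(jaw=[0.3,0.4,0.5,0.6,0.65,0.7,0.75,0.8], linear=[[0,0,0],[0,0,0],[0,0,0],[0,0,0],[0,0,0],[0,0,0],[0,0,0],[0,0,0]], delta_rot=[[0,0,0],[0,0,0],[0,0,0],[0,0,0],[0,0,0],[0,0,0],[0,0,0],[0,0,0]])

```text
clock: 4.3
eef_pos: [0.4763, 0.2018, 0.082]
tool_rot: [0.883, 0.446, 0.129, -0.06]
ft_force: [0.8, -0.3, -0.3]
grip_width: 0.0167
```

Run:
```python
from plan import *
p,r=stat(); q=knobpose(0); show(p,r,[q])
o=bot.get_obs(); print(r.inv().apply(o["ft_force"]).round(1))
for n,b in(("scene",(255,200,375,300)),):
    im,d=bot.camera(n); crop(n,im,b,"k3"+n,6 if n=="scene" else 6)
stat()
```

```text
t 4.3 p [0.4763 0.2018 0.082 ] F [ 0.8 -0.3 -0.3] M [-0.23  0.15 -0.03] w 0.0167 j [ 0.31  0.27 -0.48  0.58  0.16  0.97]
lin [0.0001, 0.0001, -0.0006] rot [0.1, 0.06, 0.08]
[0.2 0.8 0.3]
t 4.35 p [0.4763 0.2018 0.082 ] F [ 0.3  0.9 -0.7] M [-0.2   0.22  0.03] w 0.0171 j [ 0.31  0.27 -0.48  0.58  0.16  0.97]
```

View pics/k3scene.png

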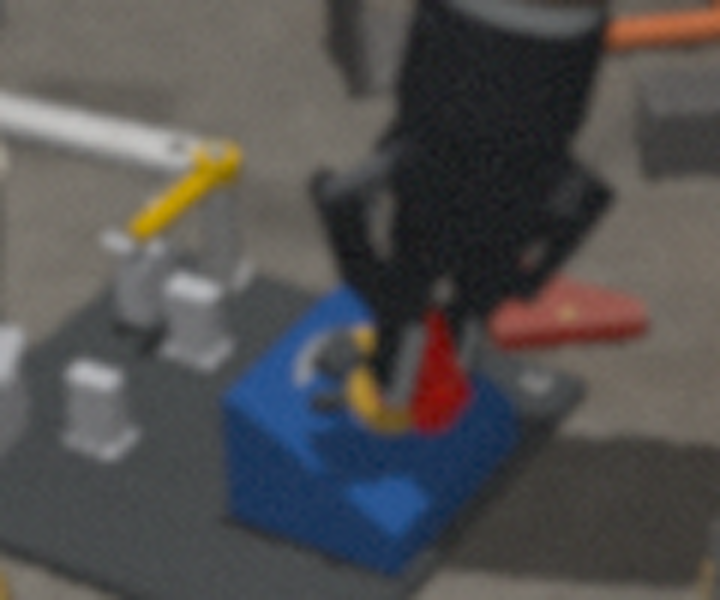

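Call:
jog_arm(jaw=[0.85,0.9,1,1,1,1,1,1], linear=[[0,0,0],[0,0,0],[0,0,0],[0,0,0],[0,0,0],[0,0,0],[0,0,0],[0,0,0]], delta_rot=[[0,0,0],[0,0,0],[0,0,0],[0,0,0],[0,0,0],[0,0,0],[0,0,0],[0,0,0]])

```text
clock: 5.02
eef_pos: [0.4764, 0.2019, 0.0821]
tool_rot: [0.883, 0.447, 0.129, -0.06]
ft_force: [-0.7, 0.9, 1.9]
grip_width: 0.0153
```

Run:
```python
from plan import *
p,r=stat(); q=knobpose(0); show(p,r,[q])
o=bot.get_obs(); print(r.inv().apply(o["ft_force"]).round(1)); print(r.inv().apply(AX).round(3))
```

```text
t 5.02 p [0.4764 0.2019 0.0821] F [-0.7  0.9  1.9] M [-0.02  0.15 -0.  ] w 0.0153 j [ 0.31  0.27 -0.48  0.58  0.16  0.97]
lin [-0.0001, 0.0001, -0.0006] rot [0.1, 0.04, 0.09]
[ 0.9 -1.1 -1.7]
[ 0.    -0.421 -0.907]
```

Call:
jog_arm(jaw=[1,1,1,1,1,1,1,1], linear=[[0,-0.0008,-0.0018],[0,-0.002,-0.0043],[0,-0.0033,-0.007],[0,-0.0045,-0.0097],[0,-0.0056,-0.012],[0,-0.0067,-0.0145],[0,-0.0067,-0.0145],[0,-0.0067,-0.0145]], delta_rot=[[0,0,0],[0,0,0],[0,0,0],[0,0,0],[0,0,0],[0,0,0],[0,0,0],[0,0,0]])

```text
clock: 5.68
eef_pos: [0.4682, 0.2027, 0.0963]
tool_rot: [0.883, 0.447, 0.129, -0.06]
ft_force: [-0.1, 0.5, 2.8]
grip_width: 0.0155
```

Run:
```python
from plan import *
p,r=stat(); p0=np.array([0.4764,0.2019,0.0821]); print("moved along AX mm",(p-p0)@AX*1e3, "perp",np.linalg.norm((p-p0)-AX*((p-p0)@AX))*1e3)
o=bot.get_obs(); print(r.inv().apply(o["ft_force"]).round(1))
im,d=bot.camera("scene"); crop("scene",im,(255,200,375,300),"k4scene",6)
# turning path: rotate about knob axis through KG, from current pose
for k in range(1,21):
    th=1.2*k/20; Q=R.from_rotvec(AX*th); q=KG+Q.apply(p-KG); l,v=rel(p,r,q,Q*r); print(round(th,2),l.round(4).tolist(),v.round(2).tolist())
```

```text
t 5.68 p [0.4682 0.2027 0.0963] F [-0.1  0.5  2.8] M [0.03 0.11 0.02] w 0.0155 j [ 0.32  0.24 -0.48  0.61  0.15  0.98]
moved along AX mm 16.4261385714586 perp 0.052018553170585125
[ 1.1 -0.4 -2.6]
0.06 [-0.0001, -0.0, 0.0] [0.0, -1.45, -3.12]
0.12 [-0.0001, 0.0, -0.0] [0.0, -2.9, -6.24]
0.18 [-0.0002, 0.0, -0.0] [0.0, -4.34, -9.35]
0.24 [-0.0003, 0.0, -0.0] [0.0, -5.79, -12.47]
0.3 [-0.0004, 0.0, -0.0] [0.0, -7.24, -15.59]
0.36 [-0.0004, 0.0001, -0.0] [0.0, -8.69, -18.71]
0.42 [-0.0005, 0.0001, -0.0] [0.0, -10.14, -21.82]
0.48 [-0.0006, 0.0001, -0.0] [0.0, -11.59, -24.94]
0.54 [-0.0006, 0.0001, -0.0001] [0.0, -13.03, -28.06]
0.6 [-0.0007, 0.0002, -0.0001] [0.0, -14.48, -31.18]
0.66 [-0.0007, 0.0002, -0.0001] [0.0, -15.93, -34.3]
0.72 [-0.0008, 0.0002, -0.0001] [0.0, -17.38, -37.41]
0.78 [-0.0009, 0.0003, -0.0001] [0.01, -18.83, -40.53]
0.84 [-0.0009, 0.0003, -0.0002] [0.01, -20.28, -43.65]
0.9 [-0.001, 0.0004, -0.0002] [0.01, -21.72, -46.77]
0.96 [-0.001, 0.0004, -0.0002] [0.01, -23.17, -49.88]
1.02 [-0.001, 0.0005, -0.0002] [0.01, -24.62, -53.0]
1.08 [-0.0011, 0.0005, -0.0002] [0.01, -26.07, -56.12]
1.14 [-0.0011, 0.0006, -0.0003] [0.01, -27.52, -59.24]
1.2 [-0.0011, 0.0007, -0.0003] [0.01, -28.97, -62.36]
```

View pics/k4scene.png

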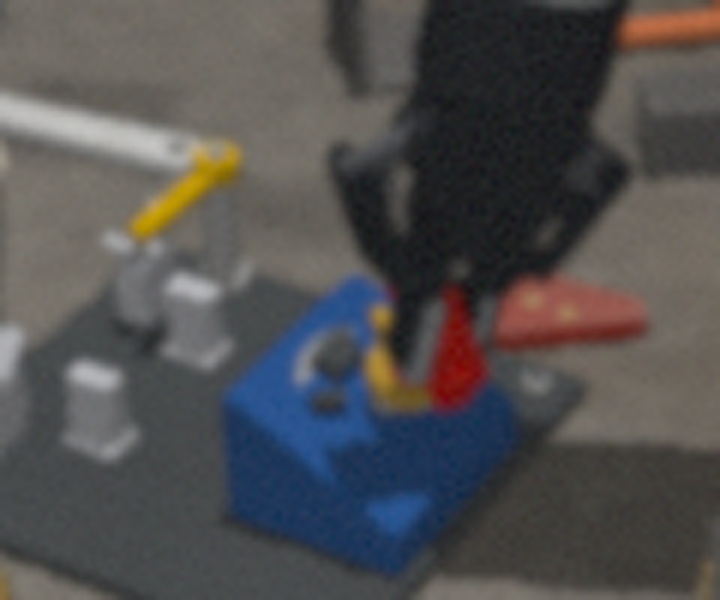

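Call:
jog_arm(jaw=[1,1,1,1,1,1,1,1], linear=[[0,0,0],[-0.0001,0,0],[-0.0003,0,0],[-0.0004,0.0001,0],[-0.0005,0.0001,0],[-0.0006,0.0001,0],[-0.0007,0.0002,-0.0001],[-0.0007,0.0002,-0.0001]], delta_rot=[[0,-1,-2.1],[0,-3,-6.4],[0,-5,-10.8],[0,-7.2,-15.6],[0,-9.4,-20.3],[0,-11.6,-24.9],[0,-13.5,-29.1],[0,-14.5,-31.2]])

```text
clock: 6.4
eef_pos: [0.4679, 0.2012, 0.0957]
tool_rot: [0.739, 0.672, 0.028, 0.035]
ft_force: [0.1, -2.4, 3.8]
grip_width: 0.0149
```

Run:
```python
from plan import *
p,r=stat(); q=knobpose(0.6,pull=.016,kg=KG+AX*.0006); show(p,r,[q])
o=bot.get_obs(); print(r.inv().apply(o["ft_force"]).round(1), r.inv().apply(o["ft_torque"]).round(2))
im,d=bot.camera("scene"); crop("scene",im,(255,200,375,300),"k5scene",6)
for k in range(1,9):
    th=.64*k/8; Q=R.from_rotvec(AX*th); q=KG+Q.apply(p-KG); l,v=rel(p,r,q,Q*r); print(round(th,2),l.round(4).tolist(),v.round(2).tolist())
```

```text
t 6.4 p [0.4679 0.2012 0.0957] F [ 0.1 -2.4  3.8] M [-0.4  -0.05 -0.08] w 0.0149 j [ 0.43  0.33 -0.3   0.86 -0.05  0.53]
lin [0.0008, 0.0001, -0.0012] rot [0.06, 0.3, 0.28]
[-2.4  0.6 -3.7] [-0.08 -0.4   0.05]
0.08 [-0.0001, 0.0001, -0.0] [-0.01, -1.93, -4.16]
0.16 [-0.0002, 0.0001, -0.0001] [-0.02, -3.87, -8.31]
0.24 [-0.0003, 0.0002, -0.0001] [-0.04, -5.8, -12.47]
0.32 [-0.0004, 0.0003, -0.0001] [-0.05, -7.73, -16.62]
0.4 [-0.0005, 0.0004, -0.0002] [-0.06, -9.67, -20.78]
0.48 [-0.0006, 0.0005, -0.0002] [-0.07, -11.6, -24.94]
0.56 [-0.0006, 0.0006, -0.0003] [-0.09, -13.53, -29.09]
0.64 [-0.0007, 0.0007, -0.0003] [-0.1, -15.46, -33.25]
```

View pics/k5scene.png

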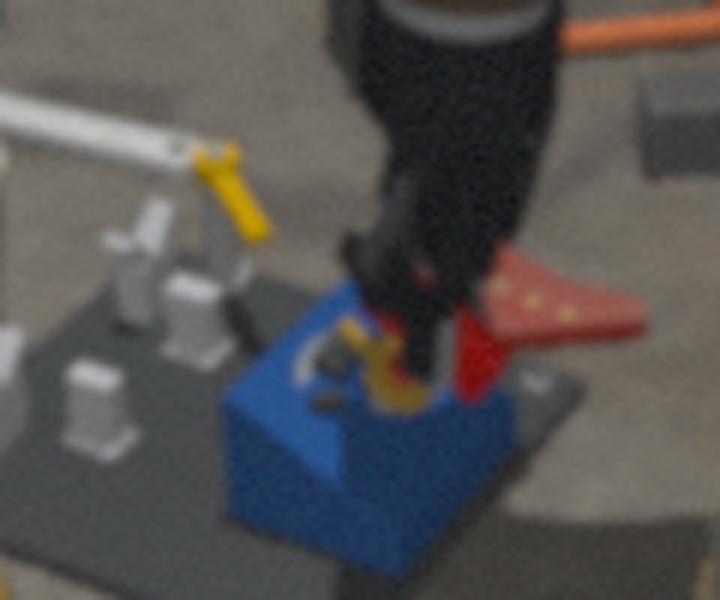

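Call:
jog_arm(jaw=[1,1,1,1,1,1,1,1], linear=[[-0.0001,0,0],[-0.0002,0.0001,-0.0001],[-0.0003,0.0002,-0.0001],[-0.0004,0.0003,-0.0001],[-0.0005,0.0004,-0.0002],[-0.0006,0.0005,-0.0002],[-0.0007,0.0006,-0.0003],[-0.0007,0.0006,-0.0003]], delta_rot=[[0,-1.7,-3.6],[0,-3.9,-8.3],[0,-6.1,-13],[0,-8.3,-17.8],[0,-10.5,-22.5],[0,-12.5,-26.9],[0,-14.4,-31],[0,-15,-32.3]])

```text
clock: 7.12
eef_pos: [0.4683, 0.1997, 0.0958]
tool_rot: [0.522, 0.84, -0.079, 0.127]
ft_force: [0.2, -5.5, 0.8]
grip_width: 0.0153
```

Run:
```python
from plan import *
p,r=stat(); q=knobpose(1.2,pull=.016,kg=KG+AX*.0006); show(p,r,[q])
o=bot.get_obs(); print(r.inv().apply(o["ft_force"]).round(1), r.inv().apply(o["ft_torque"]).round(2), "torque on AX",(o["ft_torque"]@AX).round(3))
for n,b in(("scene",(255,200,375,300)),("top",(195,165,315,265))):
    im,d=bot.camera(n); crop(n,im,b,"k6"+n,6 if n=="scene" else 6)
stat()
```

```text
t 7.12 p [0.4683 0.1997 0.0958] F [ 0.2 -5.5  0.8] M [-0.67 -0.31 -0.6 ] w 0.0153 j [ 0.57  0.4  -0.23  0.98 -0.3   0.12]
lin [0.0013, 0.0005, -0.0016] rot [-0.04, 0.83, 1.27]
[-5.1 -2.2  0.7] [ 0.19 -0.74  0.56] torque on AX -0.199
t 7.22 p [0.4683 0.1997 0.0958] F [ 0.6 -5.5  2. ] M [-0.6  -0.26 -0.57] w 0.0152 j [ 0.57  0.4  -0.23  0.98 -0.3   0.12]
```

View pics/k6scene.png

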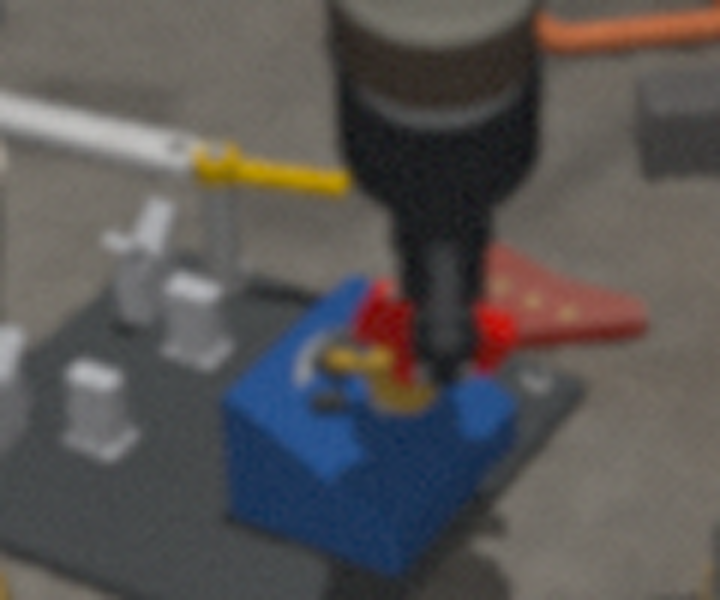

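View pics/k6top.png

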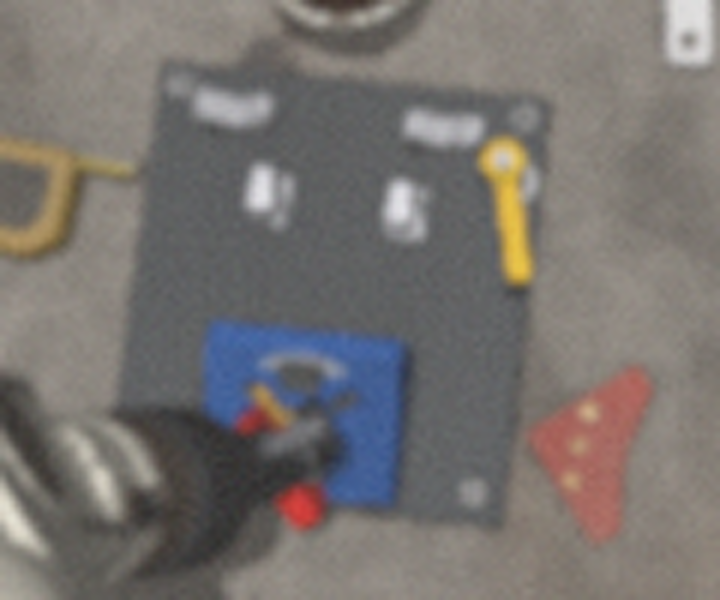

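Run:
```python
from plan import *
p,r,o=cur(); json.dump([list(p),list(r.as_quat())],open("open_pose.json","w")); print(r.apply([0,0,-.12])+p)
```

```text
[0.45252901 0.23136762 0.21046948]
```

Call:
jog_arm(jaw=[0.7,0.5,0.4,0.4,0.4,0.4,0.4,0.4], linear=[[0,0,0],[0,0,0],[0,0,0],[0,0,0],[0,0,-0.01],[0,0,-0.03],[0,0,-0.055],[0,0,-0.085]], delta_rot=[[0,0,0],[0,0,0],[0,0,0],[0,0,0],[0,0,0],[0,0,0],[0,0,0],[0,0,0]])

```text
clock: 7.88
eef_pos: [0.4563, 0.2228, 0.1769]
tool_rot: [0.523, 0.84, -0.078, 0.125]
ft_force: [0.5, 0.1, -1.1]
grip_width: 0.0512
```

Run:
```python
from plan import *
p,r=stat()
im,d=bot.camera("scene"); crop("scene",im,(255,200,375,300),"k7scene",6)
im,d=bot.camera("top"); crop("top",im,(195,165,315,265),"k7top",6)
W=np.load("tubeW.npy")
rw=cv2.minAreaRect((W*1000).astype(np.float32)); b=cv2.boxPoints(rw)/1e3; bow=(b[0]+b[3])/2; end=(b[1]+b[2])/2
x=(end-bow)/np.linalg.norm(end-bow); mid=(bow+end)/2; g=mid-x*.026; yaw=np.arctan2(x[1],x[0]); print("tube grip",g,"yaw",yaw,np.degrees(yaw))
p,r=stat()
# yaw from bow edge line vs legs
L=(W-g)@np.c_[x,[-x[1],x[0]]]
m=abs(L[:,1])<.035; m&=L[:,0]<.02; k=np.polyfit(L[m,1],L[m,0],1); print("bow mid offset mm",k[1]*1e3,"slope deg",np.degrees(np.arctan(k[0])))
show(p,r,[down([g[0],g[1],.15],yaw),down([g[0],g[1],.15],yaw+np.pi)])
```

```text
t 7.88 p [0.4563 0.2228 0.1769] F [ 0.5  0.1 -1.1] M [0.29 0.12 0.02] w 0.0512 j [ 0.62  0.33 -0.1   1.19 -0.29  0.17]
tube grip [ 0.53026253 -0.2001485 ] yaw -0.96367604 -55.214565
t 7.98 p [0.4596 0.226  0.1819] F [1.  0.8 0.3] M [ 0.25  0.12 -0.03] w 0.0512 j [ 0.62  0.33 -0.09  1.19 -0.29  0.17]
bow mid offset mm -0.8285688567059741 slope deg 0.5037180665639182
lin [-0.3867, -0.126, 0.1492] rot [25.27, 0.84, 169.65]
lin [-0.3867, -0.126, 0.1492] rot [-0.56, 16.91, -8.51]
```

View pics/k7scene.png

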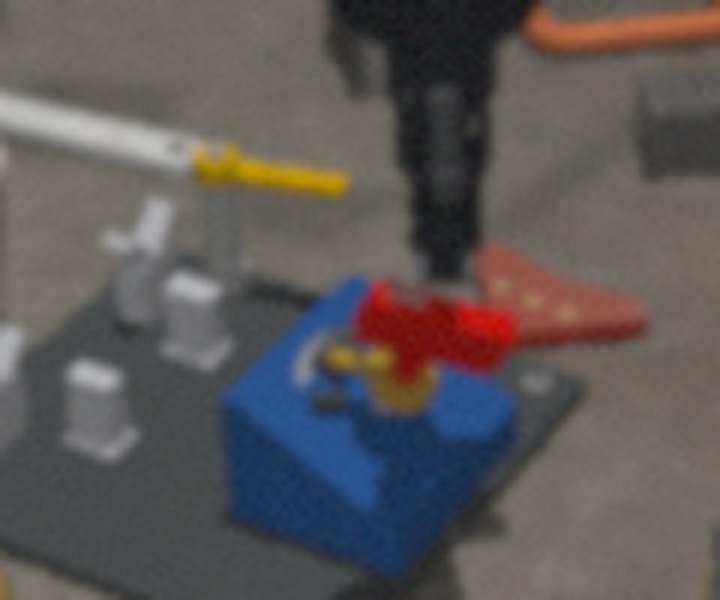

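Run:
```python
from h import *
g=np.array([.530,-.1998]); a=np.radians(-55.5); x=np.array([np.cos(a),np.sin(a)]); y=np.array([-x[1],x[0]])
for n in("top","scene"):
    d=np.load(f"{n}0_d.npy");P=pts(n,d)[d>0]
    if n=="top": P[:,2]+=.002
    m=(P[:,2]>.022)&(P[:,2]<.12)&(np.hypot(*(P[:,:2]-g).T)<.15)
    Q=np.c_[(P[m,:2]-g)@x,(P[m,:2]-g)@y,P[m,2]]*1e3
    l=cv2.partition if False else None
    c=np.degrees(np.arctan2(Q[:,1],Q[:,0]))
    for lo in range(-180,180,15):
        k=(c>=lo)&(c<lo+15)
        if k.sum()>2: rr=np.hypot(Q[k,0],Q[k,1]); i=np.argmin(rr); print(n,lo,k.sum(),"nearest",Q[k][i].round(0),"zmax",Q[k,2].max().round(0))
```

```text
top -180 139 nearest [-96.  -4.  44.] zmax 49.0
top -165 109 nearest [-98. -28.  42.] zmax 48.0
top -120 21 nearest [-23. -81.  59.] zmax 72.0
top -105 15 nearest [ -4. -16.  22.] zmax 77.0
top -90 17 nearest [  4. -52.  23.] zmax 80.0
top -75 15 nearest [ 26. -82.  36.] zmax 80.0
top -60 3 nearest [ 37. -59.  24.] zmax 25.0
top -45 6 nearest [ 99. -64.  23.] zmax 29.0
top -30 8 nearest [100. -42.  23.] zmax 26.0
top -15 13 nearest [100. -11.  24.] zmax 25.0
top 0 11 nearest [100.  16.  22.] zmax 29.0
top 15 12 nearest [103.  33.  27.] zmax 28.0
top 165 125 nearest [-95.   3.  39.] zmax 51.0
scene -180 137 nearest [-92.  -9.  39.] zmax 44.0
scene -165 46 nearest [-97. -27.  40.] zmax 45.0
scene -120 49 nearest [-23. -80.  46.] zmax 73.0
scene -105 31 nearest [ -3. -80.  40.] zmax 71.0
scene -90 31 nearest [  2. -80.  62.] zmax 72.0
scene -75 32 nearest [ 23. -81.  48.] zmax 72.0
scene 0 3 nearest [94. 16. 23.] zmax 26.0
scene 165 120 nearest [-90.  24.  28.] zmax 44.0
```

Call:
jog_arm(jaw=[0.4,0.4,0.4,0.4,0.4,0.4,0.4,0.4], linear=[[-0.008,-0.003,-0.01],[-0.03,-0.01,-0.01],[-0.06,-0.02,0],[-0.095,-0.031,0.01],[-0.13,-0.042,0.025],[-0.165,-0.054,0.04],[-0.2,-0.065,0.055],[-0.23,-0.075,0.065]], delta_rot=[[0,0.5,-0.2],[0,1.5,-0.8],[-0.1,3,-1.5],[-0.2,4.5,-2.3],[-0.2,6,-3],[-0.3,7.5,-3.8],[-0.3,9,-4.5],[-0.3,10,-5]])

```text
clock: 8.65
eef_pos: [0.4946, -0.0273, 0.1813]
tool_rot: [0.49, 0.87, -0.034, 0.049]
ft_force: [0.2, -0.1, 0.3]
grip_width: 0.0512
```

Call:
jog_arm(jaw=[0.4,0.4,0.4,0.4,0.4,0.4,0.4,0.4], linear=[[-0.025,-0.007,0.005],[-0.05,-0.014,0.01],[-0.075,-0.021,0.015],[-0.1,-0.028,0.02],[-0.12,-0.034,0.025],[-0.135,-0.038,0.03],[-0.14,-0.04,0.033],[-0.14,-0.04,0.033]], delta_rot=[[0,1,-0.5],[-0.1,2,-1],[-0.1,3,-1.5],[-0.2,4,-2],[-0.2,5,-2.6],[-0.3,6,-3.1],[-0.3,6.9,-3.5],[-0.3,6.9,-3.5]])

```text
clock: 9.32
eef_pos: [0.5346, -0.1691, 0.1655]
tool_rot: [0.465, 0.885, -0.004, -0.003]
ft_force: [-0.0, -0.2, -0.0]
grip_width: 0.051
```

Run:
```python
from plan import *
p,r=stat()
for n,b in(("scene",(320,150,440,250)),("top",(330,165,450,265))):
    im,d=bot.camera(n); crop(n,im,b,"t1"+n,6)
p,r=stat()
a=np.radians(-55.5)+np.pi
show(p,r,[down([.530,-.1998,.12],a),down([.530,-.1998,.06],a)])
```

```text
t 9.32 p [ 0.5346 -0.1691  0.1655] F [-0.  -0.2 -0. ] M [ 0.05  0.02 -0.06] w 0.051 j [-0.3   0.41  0.03  1.19 -0.01 -0.91]
t 9.42 p [ 0.5347 -0.167   0.1662] F [0.3 0.7 0.4] M [ 0.    0.01 -0.02] w 0.0514 j [-0.3   0.41  0.03  1.19 -0.01 -0.9 ]
lin [-0.0244, -0.0221, 0.0464] rot [-0.54, -0.06, 0.17]
lin [-0.0245, -0.0215, 0.1064] rot [-0.54, -0.06, 0.17]
```

View pics/t1scene.png

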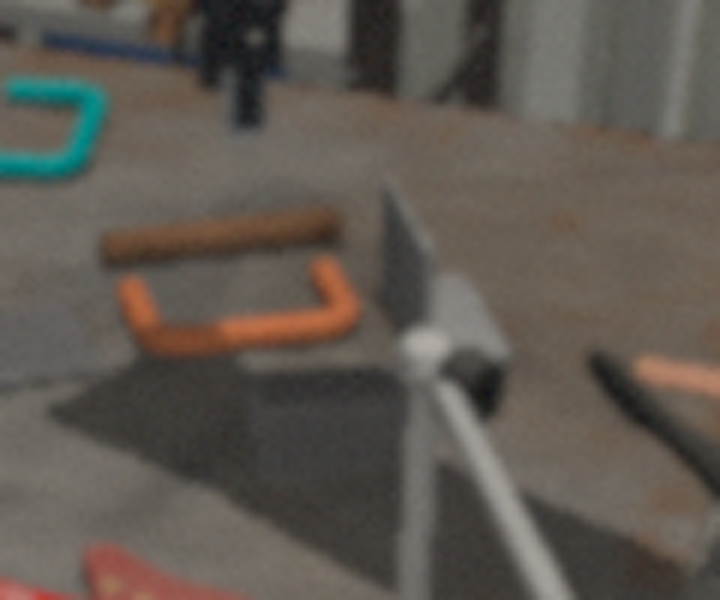

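View pics/t1top.png

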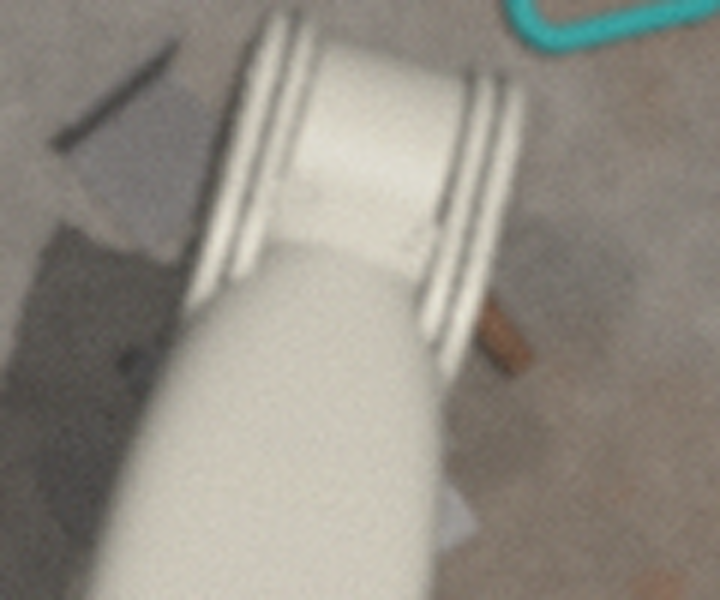

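Run:
```python
from h import *
s=np.load("scene0_p.npy"); f=s.astype(int)
m=((f[...,0]-f[...,2])>50)&(f[...,0]>110); m[:,:335]=0;m[:,385:]=0;m[:150]=0;m[215:]=0
v,u=np.nonzero(m); W=onz("scene",np.c_[u,v],.009)[:,:2]
x=np.array([np.cos(np.radians(-55.5)),np.sin(np.radians(-55.5))]);y=np.array([-x[1],x[0]])
L=(W-[.530,-.1998])@np.c_[x,y]; L=L[(abs(L[:,0])<.1)&(abs(L[:,1])<.1)]
print(len(L),np.percentile(L,[2,98],axis=0).round(4))
k=(abs(L[:,1])<.035)&(L[:,0]<.03); c=np.polyfit(L[k,1],L[k,0],1);print(c)
for q in np.percentile(L[:,0],[60]): e=L[L[:,0]>.03]; print("legs y",e[e[:,1]>0,1].mean(),e[e[:,1]<0,1].mean())
```

```text
253 [[-0.0079 -0.0624]
 [ 0.074   0.0613]]
[-0.0063844   0.00660399]
legs y 0.054838582940350926 -0.056146675592200816
```

Call:
jog_arm(jaw=[0.4,0.4,0.4,0.4,0.4,0.4,0.4,0.4], linear=[[-0.008,-0.007,0.006],[-0.016,-0.014,0.018],[-0.022,-0.02,0.034],[-0.0245,-0.0217,0.055],[-0.0245,-0.0217,0.075],[-0.0245,-0.0217,0.092],[-0.0245,-0.0217,0.1],[-0.0245,-0.0217,0.1]], delta_rot=[[-0.2,0,0],[-0.5,0,0.1],[-0.5,0,0.2],[-0.5,0,0.2],[-0.5,0,0.2],[-0.5,0,0.2],[-0.5,0,0.2],[-0.5,0,0.2]])

```text
clock: 10.08
eef_pos: [0.529, -0.1991, 0.0649]
tool_rot: [0.465, 0.885, -0.0, -0.002]
ft_force: [0.0, 1.4, -0.4]
grip_width: 0.0513
```

Run:
```python
from plan import *
p,r=stat()
im,d=bot.camera("scene"); crop("scene",im,(320,150,440,250),"t2scene",6)
p,r=stat()
a=np.radians(-55.5)+np.pi
show(p,r,[down([.530,-.1998,.020],a)])
```

```text
t 10.08 p [ 0.529  -0.1991  0.0649] F [ 0.   1.4 -0.4] M [ 0.02 -0.    0.03] w 0.0513 j [-0.36  0.51 -0.1   0.96 -0.   -0.96]
t 10.13 p [ 0.5301 -0.1995  0.0664] F [ 0.5 -0.2  1.1] M [ 0.03 -0.07 -0.01] w 0.0511 j [-0.36  0.51 -0.1   0.96 -0.   -0.96]
lin [-0.0002, -0.0002, 0.0464] rot [-0.06, -0.06, 0.07]
```

View pics/t2scene.png

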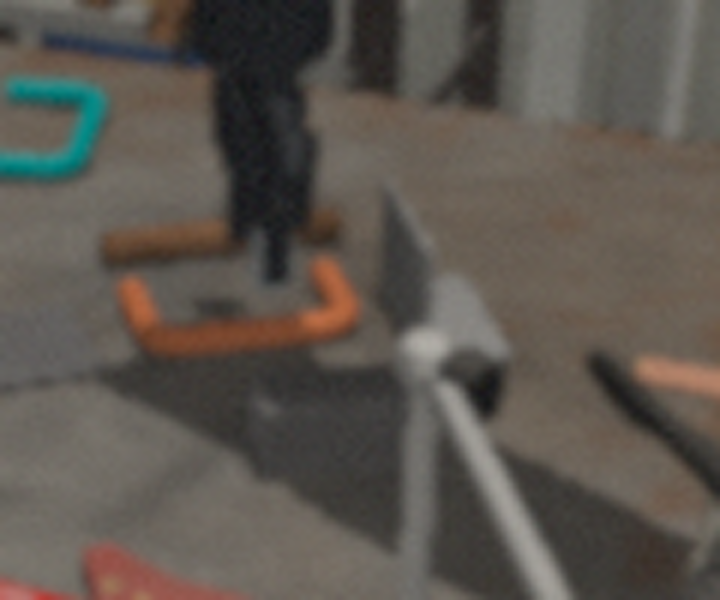

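Call:
jog_arm(jaw=[0.4,0.4,0.4,0.4,0.4,0.4,0.4,0.4], linear=[[0,0,0.008],[0,0,0.017],[0,0,0.026],[0,0,0.034],[0,0,0.041],[0,0,0.0455],[0,0,0.046],[0,0,0.046]], delta_rot=[[0,0,0],[0,0,0],[0,0,0],[0,0,0],[0,0,0],[0,0,0],[0,0,0],[0,0,0]])

```text
clock: 10.8
eef_pos: [0.5307, -0.2002, 0.0205]
tool_rot: [0.466, 0.885, -0.0, -0.0]
ft_force: [0.3, -0.4, -1.0]
grip_width: 0.0514
```

Call:
jog_arm(jaw=[0.5,0.6,0.65,0.7,0.75,0.8,0.85,0.9], linear=[[0,0,0],[0,0,0],[0,0,0],[0,0,0],[0,0,0],[0,0,0],[0,0,0],[0,0,0]], delta_rot=[[0,0,0],[0,0,0],[0,0,0],[0,0,0],[0,0,0],[0,0,0],[0,0,0],[0,0,0]])

```text
clock: 11.47
eef_pos: [0.5311, -0.2004, 0.0215]
tool_rot: [0.466, 0.885, -0.0, 0.001]
ft_force: [-0.7, 0.6, 3.4]
grip_width: 0.0136
```

Call:
jog_arm(jaw=[1,1,1,1,1,1,1,1], linear=[[0,0,0],[0,0,0],[0,0,0],[0,0,0],[0,0,0],[0,0,-0.003],[0,0,-0.01],[0,0,-0.02]], delta_rot=[[0,0,0],[0,0,0],[0,0,0],[0,0,0],[0,0,0],[0,0,0],[0,0,0],[0,0,0]])

```text
clock: 12.13
eef_pos: [0.53, -0.1999, 0.0403]
tool_rot: [0.466, 0.885, -0.0, -0.001]
ft_force: [-0.2, 0.7, -0.7]
grip_width: 0.0138
```

Run:
```python
from plan import *
p,r=stat()
im,d=bot.camera("scene"); crop("scene",im,(320,150,440,250),"t3scene",6)
p,r=stat()
```

```text
t 12.13 p [ 0.53   -0.1999  0.0403] F [-0.2  0.7 -0.7] M [0.07 0.   0.  ] w 0.0138 j [-0.36  0.54 -0.12  0.91 -0.   -0.96]
t 12.18 p [ 0.5318 -0.2006  0.0432] F [-0.5 -0.4  1. ] M [-0.01 -0.01 -0.04] w 0.0133 j [-0.36  0.54 -0.12  0.91 -0.   -0.96]
```

View pics/t3scene.png

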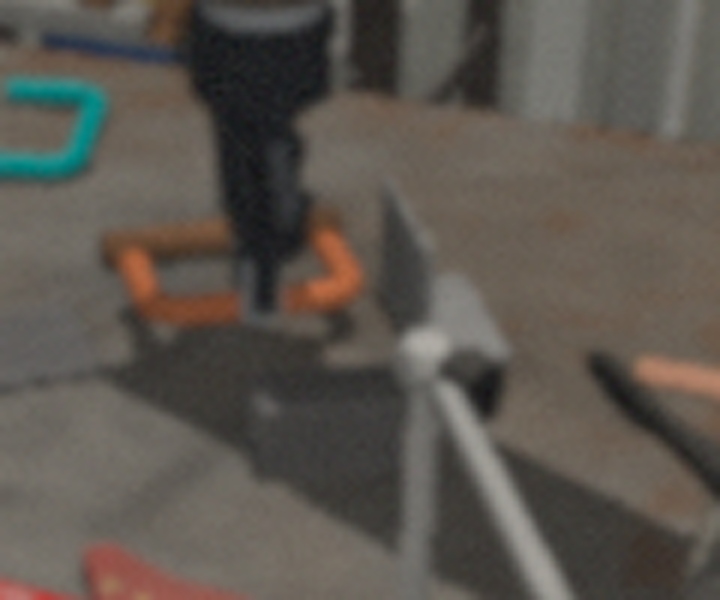

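Run:
```python
from plan import *
p,r=stat()
s=J([.045,0,.055]); print("seat",s)
show(p,r,[down([s[0],s[1],.17],JIG[2]+np.pi)])
```

```text
t 12.18 p [ 0.5318 -0.2006  0.0432] F [-0.5 -0.4  1. ] M [-0.01 -0.01 -0.04] w 0.0133 j [-0.36  0.54 -0.12  0.91 -0.   -0.96]
seat [0.61277519 0.1867075  0.055     ]
lin [0.273, 0.2863, -0.1271] rot [0.01, 0.15, -49.76]
```

Call:
jog_arm(jaw=[1,1,1,1,1,1,1,1], linear=[[0,0,-0.01],[0,0,-0.028],[0,0,-0.05],[0,0,-0.072],[0.003,0.003,-0.094],[0.01,0.011,-0.113],[0.022,0.023,-0.125],[0.038,0.04,-0.13]], delta_rot=[[0,0,0],[0,0,0],[0,0,0],[0,0,0],[0,0,-0.5],[0,0,-2],[0,0,-4],[0,0,-7]])

```text
clock: 12.85
eef_pos: [0.5435, -0.1473, 0.1745]
tool_rot: [0.411, 0.912, 0.0, 0.003]
ft_force: [0.8, 0.3, -1.1]
grip_width: 0.0134
```

Run:
```python
from plan import *
p,r=stat()
s=J([.045,0,.055])
show(p,r,[down([s[0],s[1],.17],JIG[2]+np.pi)])
im,d=bot.camera("scene"); cv2.imwrite("pics/t4.png",im[100:350,200:500,::-1].repeat(2,0).repeat(2,1))
p,r=stat()
show(p,r,[down([s[0],s[1],.17],JIG[2]+np.pi)])
```

```text
t 12.85 p [ 0.5435 -0.1473  0.1745] F [ 0.8  0.3 -1.1] M [ 0.1  -0.05  0.05] w 0.0134 j [-0.26  0.4   0.04  1.2  -0.   -0.99]
lin [0.2045, 0.2731, 0.0041] rot [0.02, 0.35, -42.8]
t 12.9 p [ 0.5446 -0.1425  0.1746] F [ 0.6  3.2 -0.2] M [ 0.22 -0.09  0.02] w 0.0134 j [-0.26  0.4   0.03  1.2   0.   -0.99]
lin [0.1995, 0.2705, 0.0056] rot [0.26, 0.29, -42.38]
```

View pics/t4.png

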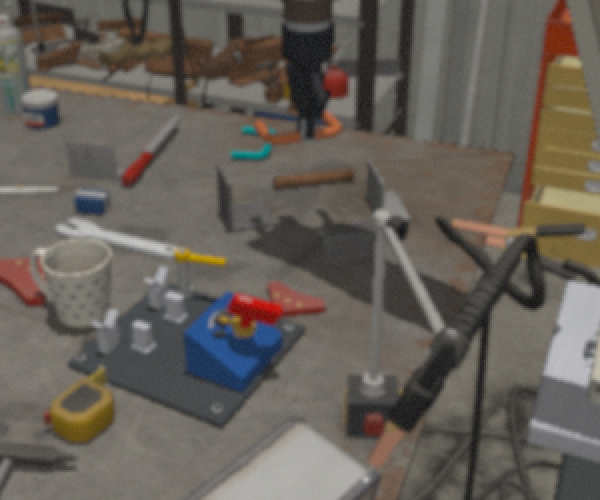

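Call:
jog_arm(jaw=[1,1,1,1,1,1,1,1], linear=[[0.01,0.014,0],[0.028,0.038,0],[0.048,0.065,0],[0.068,0.092,0],[0.088,0.119,0],[0.108,0.146,0],[0.126,0.17,0],[0.142,0.192,0]], delta_rot=[[0,0,-2],[0,0,-6],[0,0,-10.2],[0,0,-14.4],[0,0,-18.7],[0,0,-23],[0,0,-26.8],[0,0,-30.1]])

```text
clock: 13.57
eef_pos: [0.592, 0.0894, 0.1714]
tool_rot: [0.158, 0.987, -0.0, 0.0]
ft_force: [0.2, -0.8, -0.8]
grip_width: 0.0129
```

Run:
```python
from plan import *
p,r=stat()
s=J([.045,0,.055])
show(p,r,[down([s[0],s[1],.17],JIG[2]+np.pi)])
```

```text
t 13.57 p [0.592  0.0894 0.1714] F [ 0.2 -0.8 -0.8] M [ 0.01 -0.04 -0.06] w 0.0129 j [ 0.15  0.48  0.14  1.24 -0.   -1.1 ]
lin [0.0106, 0.099, 0.0014] rot [-0.0, 0.05, -12.43]
```

Call:
jog_arm(jaw=[1,1,1,1,1,1,1,1], linear=[[0.002,0.018,0],[0.004,0.038,0],[0.006,0.058,0],[0.008,0.076,0],[0.009,0.088,0],[0.01,0.093,0],[0.01,0.093,0],[0.01,0.093,0]], delta_rot=[[0,0,-2.5],[0,0,-5],[0,0,-7.5],[0,0,-10],[0,0,-12],[0,0,-12],[0,0,-12],[0,0,-12]])

```text
clock: 14.23
eef_pos: [0.6117, 0.1782, 0.1708]
tool_rot: [0.056, 0.998, -0.001, 0.0]
ft_force: [-1.2, -0.0, -0.4]
grip_width: 0.0138
```

Run:
```python
from plan import *
s=J([.045,0,.055])
for n,b in(("scene",(245,180,375,280)),("top",(195,165,315,265))):
    im,d=bot.camera(n); crop(n,im,b,"p1"+n,6); np.save("p1"+n,im)
p,r=stat()
show(p,r,[down([s[0],s[1],.12],JIG[2]+np.pi)])
```

```text
t 14.33 p [0.6117 0.1776 0.1709] F [-0.  -0.2 -0.1] M [-0.04  0.01 -0.01] w 0.0132 j [ 0.28  0.55  0.27  1.29 -0.   -1.17]
lin [0.0, 0.0093, 0.0509] rot [-0.06, 0.01, -0.76]
```

View pics/p1scene.png

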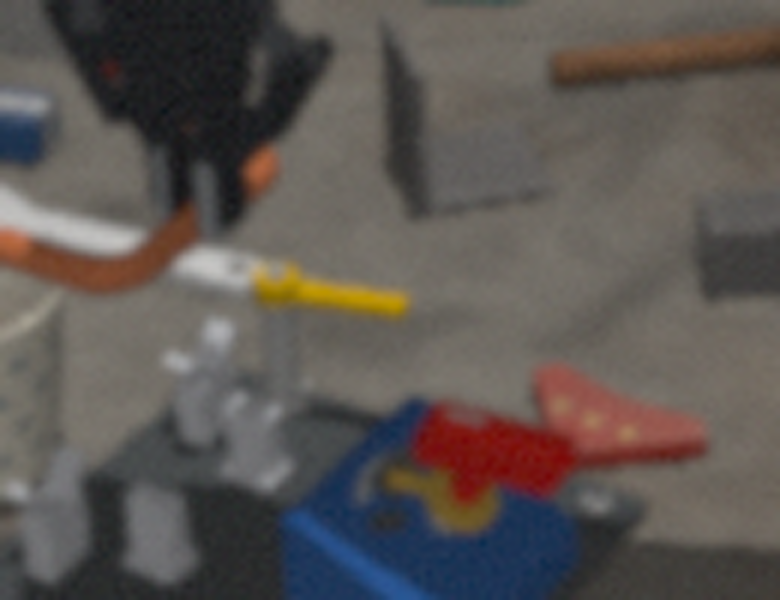

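View pics/p1top.png

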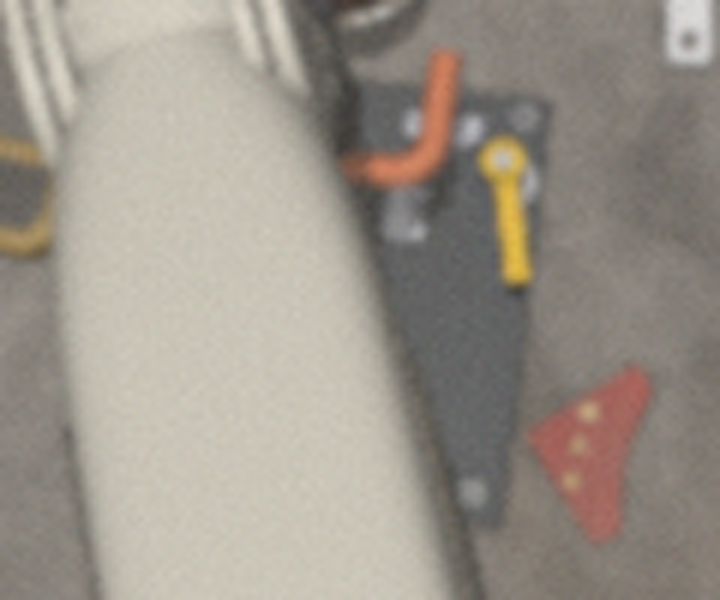

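```bash
cat > tubechk.py <<'E'
from plan import *
def chk(im,ztube,p,r,n="top"):
    f=cv2.GaussianBlur(im,(0,0),.6).astype(int); m=((f[...,0]-f[...,2])>55); m[:, :248]=0; m[:,285:]=0; m[:165]=0; m[200:]=0
    m,c=comp(m,(268,185)) if m.sum() else (m,0)
    v,u=np.nonzero(m); W=onz(n,np.c_[u,v],ztube)
    x=-r.apply([1,0,0]); y=-r.apply([0,1,0])*-1  # tube x = -tool x
    y=np.cross([0,0,1],x); L=(W-p)@np.c_[x,y]
    k=(L[:,0]>.022); c=np.polyfit(L[k,0],L[k,1],1); print(len(L),"leg y at x=40: %.1f mm slope %.2f deg; xmax %.1f"%(np.polyval(c,.04)*1e3,np.degrees(np.arctan(c[0])),np.percentile(L[:,0],99.5)*1e3))
    b=(L[:,1]>-.037); print("bow x", (L[b,0].mean()*1e3).round(1) if b.any() else None, b.sum())
from knob import comp
E
python3 - <<'E'
from tubechk import *
im=np.load("p1top.npy"); p,r,o=cur()
chk(im,p[2]-.0135,p,r)
# scene: leg of -y side tip height
s=np.load("p1scene.npy"); f=cv2.GaussianBlur(s,(0,0),.6).astype(int); m=((f[...,0]-f[...,2])>55)&(f[...,0]>100); m[:,300:]=0; m[:170]=0;m[235:]=0
n,l,st,c=cv2.connectedComponentsWithStats(m.astype(np.uint8)); print([(st[i].tolist(),c[i].round(1).tolist()) for i in range(1,n) if st[i,4]>8])
x=-r.apply([1,0,0]);y=np.cross([0,0,1],x)
for dz in(-.010,-.0135,-.017):
    P=[p+x*a+y*b+[0,0,dz] for a,b in((0,0),(60e-3,-55e-3),(60e-3,55e-3),(0,45e-3))]; print(dz,proj("scene",P).round(1).tolist(),proj("top",P).round(1).tolist())
E
```

```text
136 leg y at x=40: -53.0 mm slope 3.73 deg; xmax 57.1
bow x -1.3 26
[([286, 205, 5, 7, 27], [288.1, 207.8]), ([243, 217, 34, 11, 146], [258.7, 222.7]), ([113, 224, 14, 6, 54], [119.4, 226.2]), ([287, 224, 13, 8, 73], [293.1, 227.7]), ([192, 230, 22, 5, 107], [202.8, 232.0])]
-0.01 [[278.2, 215.2], [272.2, 200.1], [244.7, 219.2], [266.9, 223.6]] [[247.7, 191.0], [269.5, 172.8], [231.8, 168.5], [232.2, 189.2]]
-0.0135 [[278.3, 216.4], [272.3, 201.3], [244.9, 220.4], [267.1, 224.9]] [[247.9, 191.2], [269.6, 173.1], [232.0, 168.8], [232.4, 189.4]]
-0.017 [[278.4, 217.6], [272.4, 202.4], [245.1, 221.7], [267.2, 226.1]] [[248.1, 191.4], [269.7, 173.3], [232.2, 169.0], [232.6, 189.6]]
```

Run:
```python
from tubechk import *
im=np.load("p1top.npy"); p,r,o=cur()
S=4; c=cv2.resize(cv2.GaussianBlur(im,(0,0),.8)[160:205,240:290],None,fx=S,fy=S,interpolation=cv2.INTER_CUBIC).astype(int)
m=((c[...,0]-c[...,2])>55); v,u=np.nonzero(m); uv=(np.c_[u,v]+.5)/S-.5+[240,160]
W=onz("top",uv,p[2]-.0135); x=-r.apply([1,0,0]);y=np.cross([0,0,1],x); L=(W-p)@np.c_[x,y]; L=L[(L[:,1]<-.02)&(L[:,1]>-.08)]
for lo in np.arange(-.01,.065,.005):
    k=(L[:,0]>=lo)&(L[:,0]<lo+.005); 
    if k.any(): print(round(lo*1e3),k.sum(),"y %.1f..%.1f mean %.1f"%(L[k,1].min()*1e3,L[k,1].max()*1e3,L[k,1].mean()*1e3))
k=L[:,1]>-.036; k&=L[:,0]<.02
for lo in np.arange(-.045,-.02,.005):
    k=(L[:,1]>=lo)&(L[:,1]<lo+.005)&(L[:,0]<.015); print("bow",round(lo*1e3),k.sum(),"x %.1f..%.1f"%(L[k,0].min()*1e3,L[k,0].max()*1e3) if k.any() else "")
```

```text
-10 101 y -45.6..-21.7 mean -33.2
-5 293 y -52.9..-20.0 mean -35.4
0 331 y -80.0..-20.1 mean -40.1
5 232 y -79.9..-29.7 mean -51.8
10 178 y -80.0..-42.8 mean -56.8
15 133 y -79.8..-45.7 mean -54.1
20 123 y -59.6..-46.7 mean -53.2
25 126 y -59.8..-46.7 mean -53.3
30 130 y -59.9..-46.0 mean -52.9
35 134 y -60.0..-45.9 mean -52.9
40 134 y -60.0..-46.0 mean -53.0
45 133 y -59.8..-45.8 mean -52.9
50 132 y -59.9..-45.9 mean -53.0
55 92 y -59.3..-46.2 mean -52.8
bow -45 160 x -6.1..12.7
bow -40 142 x -7.5..7.7
bow -35 133 x -8.1..5.7
bow -30 122 x -7.6..5.1
bow -25 85 x -6.5..3.8
```

Call:
jog_arm(jaw=[1,1,1,1,1,1,1,1], linear=[[0,0.004,0.005],[0,0.0078,0.012],[0,0.0078,0.024],[0,0.0078,0.038],[0,0.0078,0.052],[0,0.0078,0.064],[0,0.0078,0.07],[0,0.0078,0.07]], delta_rot=[[0,0,-0.4],[0,0,-0.8],[0,0,-0.8],[0,0,-0.8],[0,0,-0.8],[0,0,-0.8],[0,0,-0.8],[0,0,-0.8]])

```text
clock: 15.0
eef_pos: [0.6113, 0.1859, 0.0983]
tool_rot: [0.049, 0.999, -0.001, -0.002]
ft_force: [-0.1, 0.2, -1.0]
grip_width: 0.0129
```

Run:
```python
from plan import *
s=J([.045,0,.055])
for n,b in(("scene",(245,200,365,300)),("top",(195,165,315,265))):
    im,d=bot.camera(n); crop(n,im,b,"p2"+n,6); np.save("p2"+n,im)
p,r=stat()
show(p,r,[down([s[0],s[1]-.0015,.0685],JIG[2]+np.pi)])
```

```text
t 15.1 p [0.6128 0.1864 0.1008] F [ 0.6  1.1 -0.8] M [-0.01 -0.01  0.02] w 0.0135 j [ 0.3   0.61  0.18  1.14 -0.   -1.18]
lin [-0.0001, -0.0011, 0.0323] rot [-0.03, 0.01, 0.13]
```

View pics/p2scene.png

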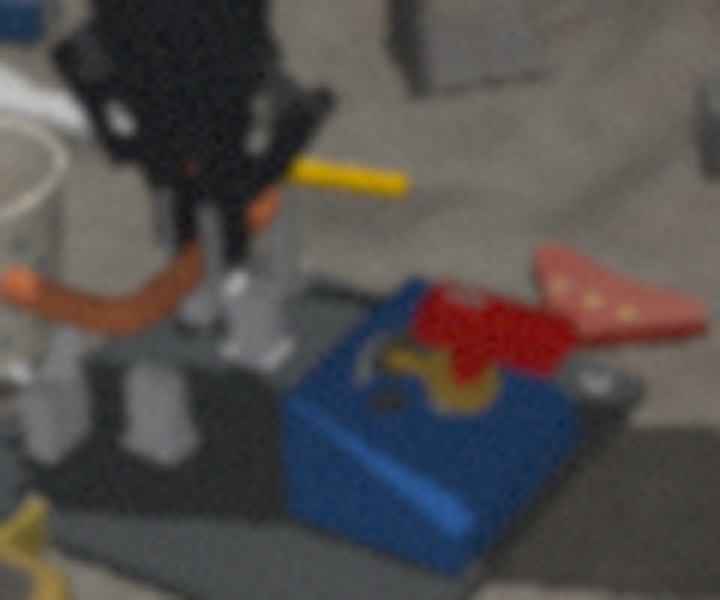

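View pics/p2top.png

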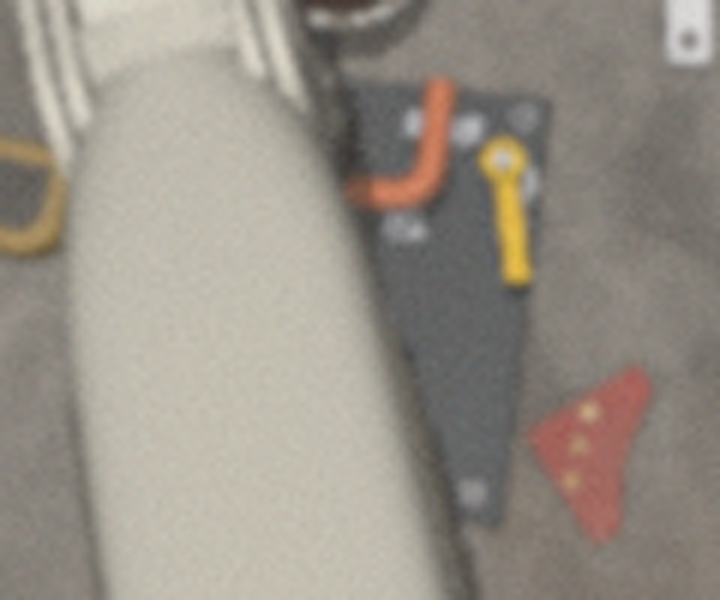

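Call:
jog_arm(jaw=[1,1,1,1,1,1,1,1], linear=[[0,-0.0005,0.003],[0,-0.001,0.007],[0,-0.001,0.012],[0,-0.001,0.017],[0,-0.001,0.021],[0,-0.001,0.024],[0,-0.001,0.026],[0,-0.001,0.026]], delta_rot=[[0,0,0],[0,0,0],[0,0,0],[0,0,0],[0,0,0],[0,0,0],[0,0,0],[0,0,0]])

```text
clock: 15.77
eef_pos: [0.6123, 0.1853, 0.0741]
tool_rot: [0.049, 0.999, -0.0, -0.0]
ft_force: [-0.6, 1.0, -0.9]
grip_width: 0.0131
```

Run:
```python
from plan import *
s=J([.045,0,.055])
for n,b in(("scene",(245,200,365,300)),):
    im,d=bot.camera(n); crop(n,im,b,"p3"+n,6); np.save("p3"+n,im)
p,r=stat()
show(p,r,[down([s[0],s[1]-.0015,.0685],JIG[2]+np.pi)])
```

```text
t 15.82 p [0.6125 0.1854 0.0745] F [-0.6  1.   0.1] M [ 0.04 -0.03  0.03] w 0.0132 j [ 0.29  0.63  0.14  1.08 -0.   -1.18]
lin [-0.0003, -0.0002, 0.006] rot [-0.04, -0.0, 0.14]
```

View pics/p3scene.png

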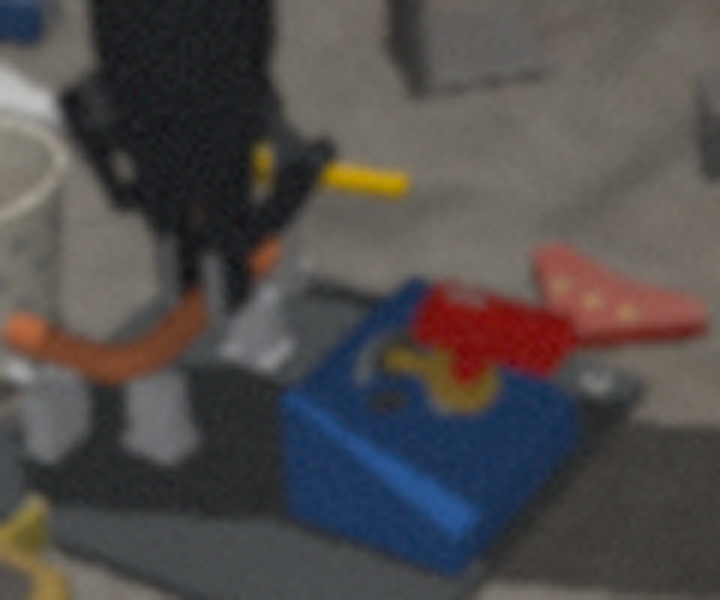

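Call:
jog_arm(jaw=[1,1,1,1,1,1,1,1], linear=[[0,0,0.0008],[0,0,0.0016],[0,0,0.0024],[0,0,0.0032],[0,0,0.004],[0,0,0.0048],[0,0,0.005],[0,0,0.005]], delta_rot=[[0,0,0],[0,0,0],[0,0,0],[0,0,0],[0,0,0],[0,0,0],[0,0,0],[0,0,0]])

```text
clock: 16.48
eef_pos: [0.6126, 0.1854, 0.0698]
tool_rot: [0.049, 0.999, -0.0, 0.0]
ft_force: [0.1, 0.1, -1.0]
grip_width: 0.0132
```

Run:
```python
from plan import *
im,d=bot.camera("scene"); crop("scene",im,(245,200,365,300),"p4scene",6)
stat()
```

```text
t 16.53 p [0.6127 0.1854 0.0698] F [ 0.1 -0.1 -0.9] M [0.02 0.01 0.01] w 0.0135 j [ 0.29  0.63  0.14  1.07 -0.   -1.18]
```

Call:
jog_arm(jaw=[1,1,1,1,1,1,1,1], linear=[[0,0,0.0005],[0,0,0.001],[0,0,0.0015],[0,0,0.002],[0,0,0.0025],[0,0,0.0025],[0,0,0.0025],[0,0,0.0025]], delta_rot=[[0,0,0],[0,0,0],[0,0,0],[0,0,0],[0,0,0],[0,0,0],[0,0,0],[0,0,0]])

```text
clock: 17.2
eef_pos: [0.6131, 0.1858, 0.0684]
tool_rot: [0.049, 0.999, 0.0, 0.001]
ft_force: [-2.1, 0.8, 5.5]
grip_width: 0.0133
```

Run:
```python
from plan import *
stat()
for n,b in(("scene",(245,200,365,300)),):
    im,d=bot.camera(n); crop(n,im,b,"p5"+n,6); np.save("p5"+n,im)
stat()
```

```text
t 17.2 p [0.6131 0.1858 0.0684] F [-2.1  0.8  5.5] M [0.18 0.29 0.07] w 0.0133 j [ 0.29  0.64  0.13  1.07 -0.   -1.18]
t 17.25 p [0.6131 0.1858 0.0684] F [-1.3  1.3  5.3] M [0.17 0.32 0.07] w 0.0131 j [ 0.29  0.64  0.13  1.07 -0.   -1.18]
```

View pics/p5scene.png

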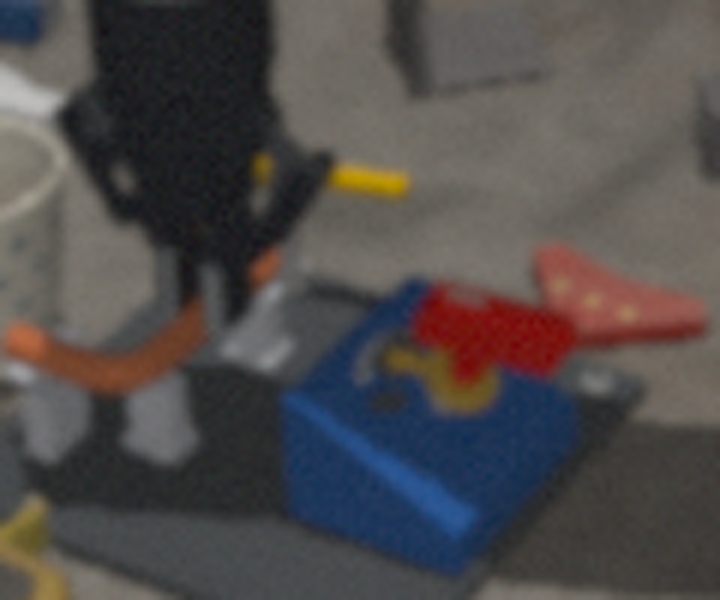

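Call:
jog_arm(jaw=[1,0.9,0.85,0.8,0.75,0.7,0.65,0.6], linear=[[0,0,0.0005],[0,0,0.0005],[0,0,0.0005],[0,0,0.0005],[0,0,0.0005],[0,0,0.0005],[0,0,0.0005],[0,0,0.0005]], delta_rot=[[0,0,0],[0,0,0],[0,0,0],[0,0,0],[0,0,0],[0,0,0],[0,0,0],[0,0,0]])

```text
clock: 17.92
eef_pos: [0.6125, 0.1852, 0.0664]
tool_rot: [0.049, 0.999, -0.0, -0.0]
ft_force: [-0.2, -0.2, -0.3]
grip_width: 0.0344
```

Run:
```python
from plan import *
stat()
for n,b in(("scene",(245,200,365,300)),):
    im,d=bot.camera(n); crop(n,im,b,"p6"+n,6); np.save("p6"+n,im)
stat()
```

```text
t 17.92 p [0.6125 0.1852 0.0664] F [-0.2 -0.2 -0.3] M [0.02 0.04 0.01] w 0.0344 j [ 0.29  0.64  0.13  1.07 -0.   -1.18]
t 17.97 p [0.6126 0.1852 0.0665] F [ 0.2 -0.5  0.3] M [-0.08  0.02  0.04] w 0.034 j [ 0.29  0.64  0.13  1.07 -0.   -1.18]
```

View pics/p6scene.png

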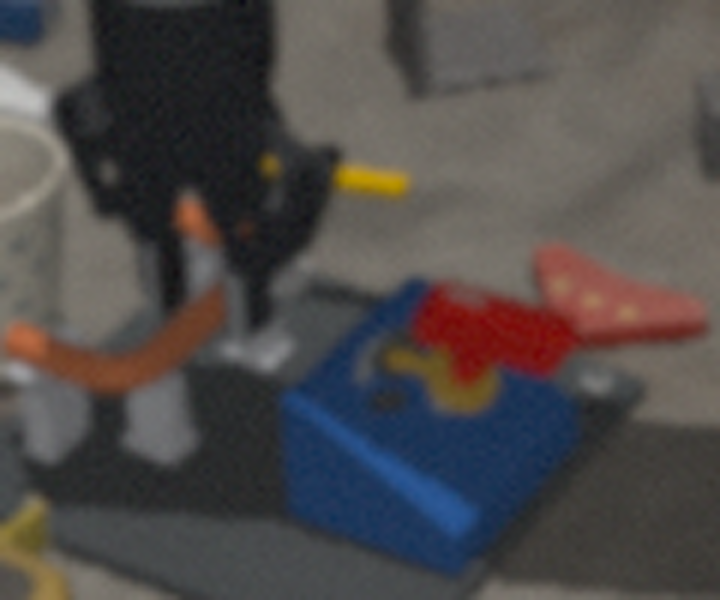

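Call:
jog_arm(jaw=[0.5,0.4,0.4,0.4,0.4,0.4,0.4,0.4], linear=[[0,0,0],[0,0,-0.001],[0,0,-0.005],[0,0,-0.015],[0,0,-0.035],[0,0,-0.06],[0,0,-0.09],[0,0,-0.12]], delta_rot=[[0,0,0],[0,0,0],[0,0,0],[0,0,0],[0,0,0],[0,0,0],[0,0,0],[0,0,0]])

```text
clock: 18.63
eef_pos: [0.6123, 0.1854, 0.1887]
tool_rot: [0.049, 0.999, -0.0, 0.0]
ft_force: [0.2, 0.7, -0.5]
grip_width: 0.0513
```

Run:
```python
from plan import *
a,b=json.load(open("open_pose.json")); a=np.array(a); b=R.from_quat(b); 
pre=a+b.apply([0,0,-.11])
for n,bx in(("scene",(245,200,365,300)),("top",(195,165,315,265))):
    im,d=bot.camera(n); crop(n,im,bx,"p7"+n,6); np.save("p7"+n,im)
p,r=stat(); print("pre",pre)
show(p,r,[(pre,b)])
```

```text
t 18.73 p [0.6161 0.1865 0.1949] F [0.5 0.  0.8] M [ 0.06 -0.07 -0.02] w 0.0515 j [ 0.29  0.54  0.32  1.33 -0.   -1.18]
pre [0.45384102 0.22872666 0.20091417]
lin [0.1655, 0.0262, -0.008] rot [9.24, -15.16, 57.77]
```

View pics/p7scene.png

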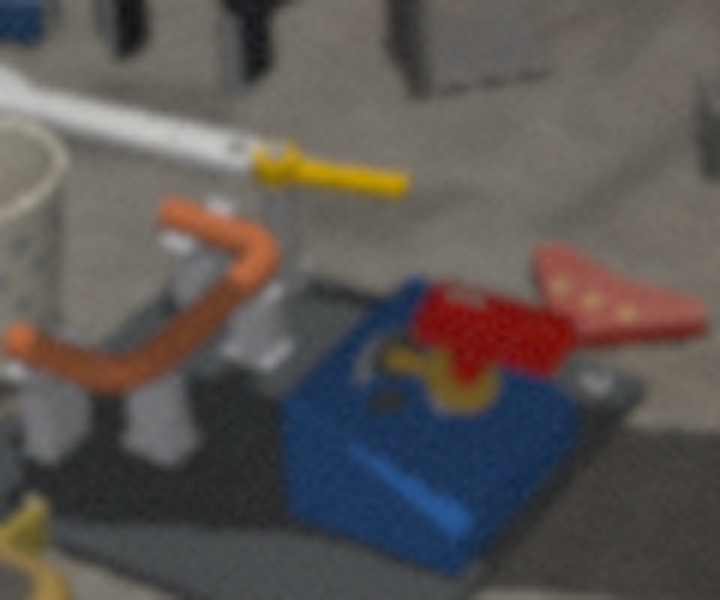

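View pics/p7top.png

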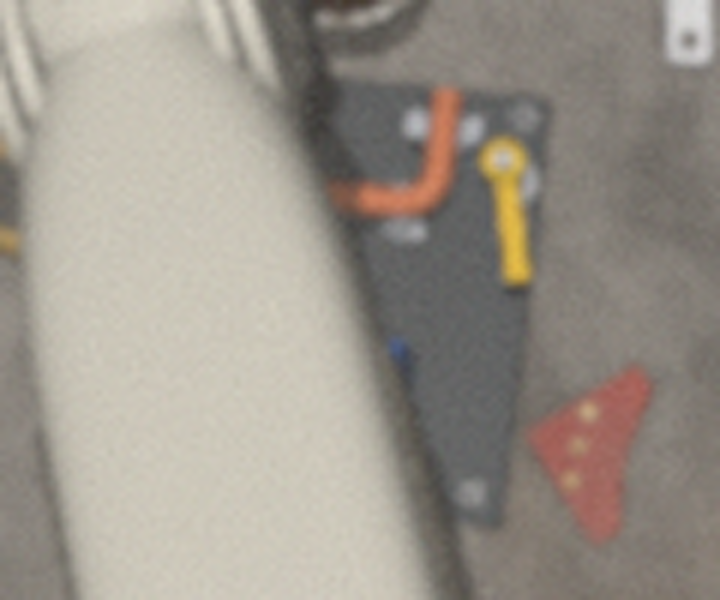

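```bash
cat > seatchk.py <<'E'
from plan import *
def seat(im,n="top",box=(245,160,290,205)):
    S=4;x0,y0,x1,y1=box; c=cv2.resize(cv2.GaussianBlur(im,(0,0),.8)[y0:y1,x0:x1],None,fx=S,fy=S,interpolation=cv2.INTER_CUBIC).astype(int)
    m=((c[...,0]-c[...,2])>55)&((c[...,0]-c[...,1])>25); v,u=np.nonzero(m); uv=(np.c_[u,v]+.5)/S-.5+[x0,y0]
    W=onz(n,uv,.055); L=TJ.inv().apply(W-[JIG[0],JIG[1],0])[:,:2]*1e3
    leg=L[(L[:,0]>68)&(L[:,0]<100)&(abs(abs(L[:,1])-55)<14)]
    for s in(-1,1):
        k=leg[leg[:,1]*s>0]
        if len(k)>30: f=np.polyfit(k[:,0]-85,k[:,1],1); print(n,"leg",s,"y@85 %.1f slope %.2fdeg"%(f[1],np.degrees(np.arctan(f[0]))))
    b=L[(abs(L[:,1])<37)&(L[:,0]>30)&(L[:,0]<60)]
    if len(b)>30: print(n,"bow x range",np.percentile(b[:,0],[2,98]).round(1),"y range",np.percentile(b[:,1],[2,98]).round(1))
    print("ends x",[np.percentile(L[(L[:,1]*s>45)&(abs(L[:,1])<65),0],99).round(1) for s in(-1,1) if ((L[:,1]*s>45)&(abs(L[:,1])<65)).sum()>30])
E
python3 - <<'E'
from seatchk import *
seat(np.load("p7top.npy")); seat(np.load("p7scene.npy"),"scene",(235,220,300,270))
p,r,o=cur()
print(p)
E
```

```text
top leg -1 y@85 -53.6 slope 0.01deg
top bow x range [37.5 50.7] y range [-36.5 -12.2]
ends x [np.float64(104.1)]
scene leg -1 y@85 -58.7 slope -2.00deg
scene leg 1 y@85 54.1 slope -0.56deg
scene bow x range [40.8 54.3] y range [-36.   35.7]
ends x [np.float64(112.6), np.float64(112.9)]
[0.61613374 0.18654495 0.19491595]
```

Call:
jog_arm(jaw=[0.4,0.4,0.4,0.4,0.4,0.4,0.4,0.4], linear=[[0.012,0.002,-0.005],[0.032,0.005,-0.01],[0.052,0.008,-0.012],[0.072,0.011,-0.012],[0.092,0.0145,-0.012],[0.112,0.0175,-0.012],[0.13,0.0205,-0.01],[0.142,0.0225,-0.008]], delta_rot=[[0.6,-1,4],[1.7,-2.8,10.5],[2.7,-4.4,17],[3.7,-6.1,23.3],[4.8,-7.8,29.8],[5.8,-9.5,36.3],[6.8,-11.2,42.5],[7.7,-12.6,48]])

```text
clock: 19.4
eef_pos: [0.4718, 0.2221, 0.1957]
tool_rot: [0.451, 0.884, -0.07, 0.104]
ft_force: [-0.3, 0.4, -0.5]
grip_width: 0.0512
```

Call:
jog_arm(jaw=[0.4,0.4,0.4,0.4,0.4,0.4,0.4,0.4], linear=[[0,0,0],[0,0,0],[0,0,0],[0,0,0],[0,0,0],[0,0,0],[0,0,0],[0,0,0]], delta_rot=[[0.8,-1.3,4.5],[1.6,-2.5,9.5],[1.6,-2.5,9.5],[1.6,-2.5,9.5],[1.6,-2.5,9.5],[1.6,-2.5,9.5],[1.6,-2.5,9.5],[1.6,-2.5,9.5]])

```text
clock: 20.07
eef_pos: [0.4736, 0.2213, 0.1949]
tool_rot: [0.521, 0.841, -0.084, 0.122]
ft_force: [-0.2, 0.2, 0.3]
grip_width: 0.0514
```

Run:
```python
from plan import *
a,b=json.load(open("open_pose.json")); a=np.array(a); b=R.from_quat(b); 
p,r=stat(); print(bot.get_obs()["joint_vel"].round(3))
show(p,r,[(a+b.apply([0,0,-.11]),b),(a+b.apply([0,0,-.06]),b)])
```

```text
t 20.07 p [0.4736 0.2213 0.1949] F [-0.2  0.2  0.3] M [ 0.26  0.16 -0.03] w 0.0514 j [ 0.6   0.35 -0.02  1.26 -0.29  0.14]
[ 0.001  0.002 -0.001 -0.    -0.001  0.004]
lin [0.013, -0.0146, -0.0101] rot [-0.76, -0.17, 0.48]
lin [0.0129, -0.0139, 0.0399] rot [-0.76, -0.17, 0.48]
```

Call:
jog_arm(jaw=[0.4,0.4,0.4,0.4,0.4,0.4,0.4,0.4], linear=[[0.006,-0.007,0],[0.013,-0.014,0.005],[0.013,-0.014,0.013],[0.013,-0.014,0.022],[0.013,-0.014,0.032],[0.013,-0.014,0.04],[0.013,-0.014,0.04],[0.013,-0.014,0.04]], delta_rot=[[-0.4,-0.1,0.2],[-0.8,-0.2,0.5],[-0.8,-0.2,0.5],[-0.8,-0.2,0.5],[-0.8,-0.2,0.5],[-0.8,-0.2,0.5],[-0.8,-0.2,0.5],[-0.8,-0.2,0.5]])

```text
clock: 20.73
eef_pos: [0.4601, 0.2153, 0.1522]
tool_rot: [0.524, 0.839, -0.079, 0.127]
ft_force: [-0.4, -0.8, 0.6]
grip_width: 0.0511
```

Run:
```python
from plan import *
a,b=json.load(open("open_pose.json")); a=np.array(a); b=R.from_quat(b); 
for n,bx in(("scene",(245,200,365,300)),):
    im,d=bot.camera(n); crop(n,im,bx,"q1"+n,6)
p,r=stat(); print(bot.get_obs()["joint_vel"].round(3))
show(p,r,[(a,b)])
```

```text
t 20.78 p [0.4604 0.2157 0.1528] F [-0.4 -0.1  0.2] M [0.26 0.14 0.01] w 0.0513 j [ 0.6   0.35 -0.14  1.13 -0.3   0.16]
[ 0.007 -0.009  0.013  0.002 -0.001 -0.001]
lin [-0.0002, -0.0001, 0.0597] rot [0.01, 0.04, -0.03]
```

View pics/q1scene.png

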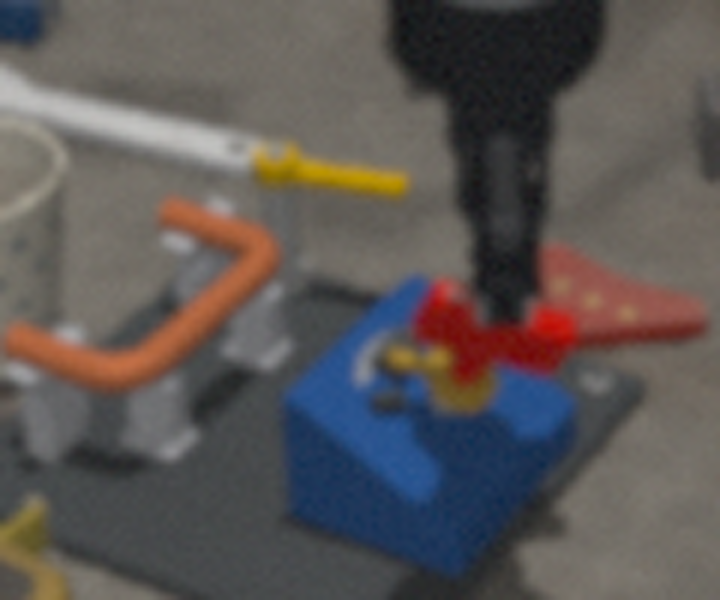

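Call:
jog_arm(jaw=[0.4,0.4,0.4,0.4,0.4,0.4,0.4,0.4], linear=[[0,0,0.008],[0,0,0.018],[0,0,0.028],[0,0,0.038],[0,0,0.048],[0,0,0.056],[0,0,0.0595],[0,0,0.0595]], delta_rot=[[0,0,0],[0,0,0],[0,0,0],[0,0,0],[0,0,0],[0,0,0],[0,0,0],[0,0,0]])

```text
clock: 21.45
eef_pos: [0.4676, 0.1997, 0.0953]
tool_rot: [0.523, 0.839, -0.079, 0.127]
ft_force: [-0.6, -0.5, -0.9]
grip_width: 0.051
```

Call:
jog_arm(jaw=[0.5,0.6,0.7,0.75,0.8,0.85,0.9,1], linear=[[0,0,0],[0,0,0],[0,0,0],[0,0,0],[0,0,0],[0,0,0],[0,0,0],[0,0,0]], delta_rot=[[0,0,0],[0,0,0],[0,0,0],[0,0,0],[0,0,0],[0,0,0],[0,0,0],[0,0,0]])

```text
clock: 22.12
eef_pos: [0.4686, 0.2001, 0.0967]
tool_rot: [0.524, 0.839, -0.078, 0.128]
ft_force: [1.1, -2.1, 3.5]
grip_width: 0.015
```

Run:
```python
from plan import *
a,b=json.load(open("open_pose.json")); a=np.array(a); b=R.from_quat(b); 
p,r=stat(); show(p,r,[(a,b)])
for k in range(1,9):
    th=-.64*k/8; Q=R.from_rotvec(AX*th); q=KG+Q.apply(p-KG); l,v=rel(p,r,q,Q*r); print(round(th,2),l.round(4).tolist(),v.round(2).tolist())
```

```text
t 22.12 p [0.4686 0.2001 0.0967] F [ 1.1 -2.1  3.5] M [-0.13 -0.16 -0.27] w 0.015 j [ 0.57  0.4  -0.23  0.98 -0.3   0.12]
lin [0.0001, -0.0004, 0.0009] rot [0.1, 0.08, -0.07]
-0.08 [0.0001, -0.0001, 0.0] [0.02, 1.93, 4.16]
-0.16 [0.0002, -0.0002, 0.0001] [0.05, 3.87, 8.31]
-0.24 [0.0003, -0.0003, 0.0001] [0.07, 5.8, 12.47]
-0.32 [0.0005, -0.0003, 0.0002] [0.1, 7.73, 16.62]
-0.4 [0.0006, -0.0004, 0.0002] [0.12, 9.67, 20.78]
-0.48 [0.0008, -0.0005, 0.0002] [0.15, 11.6, 24.94]
-0.56 [0.0009, -0.0005, 0.0002] [0.17, 13.53, 29.09]
-0.64 [0.001, -0.0005, 0.0002] [0.2, 15.46, 33.25]
```

Call:
jog_arm(jaw=[1,1,1,1,1,1,1,1], linear=[[0,0,0],[0.0002,-0.0001,0],[0.0003,-0.0002,0.0001],[0.0005,-0.0003,0.0002],[0.0006,-0.0004,0.0002],[0.0008,-0.0005,0.0002],[0.0009,-0.0005,0.0002],[0.001,-0.0005,0.0002]], delta_rot=[[0,1,2.1],[0,3,6.4],[0.1,5.2,11.1],[0.1,7.4,15.9],[0.1,9.6,20.6],[0.2,11.8,25.3],[0.2,13.7,29.5],[0.2,14.9,32]])

```text
clock: 22.78
eef_pos: [0.4684, 0.2011, 0.0963]
tool_rot: [0.741, 0.671, 0.028, 0.034]
ft_force: [2.1, -0.8, 0.7]
grip_width: 0.0154
```

Run:
```python
from plan import *
for n,bx in(("scene",(245,200,365,300)),):
    im,d=bot.camera(n); crop(n,im,bx,"q2"+n,6)
p,r=stat(); q=knobpose(0.6,pull=.0166); show(p,r,[q])
for k in range(1,9):
    th=-.64*k/8; Q=R.from_rotvec(AX*th); q=KG+Q.apply(p-KG); l,v=rel(p,r,q,Q*r); print(round(th,2),l.round(4).tolist(),v.round(2).tolist())
```

```text
t 22.83 p [0.4684 0.201  0.0963] F [3.4 2.3 0.2] M [ 0.41 -0.58  0.04] w 0.0153 j [ 0.43  0.33 -0.3   0.86 -0.05  0.53]
lin [0.0009, -0.0006, -0.0006] rot [0.1, 0.19, 0.01]
-0.08 [0.0001, -0.0001, 0.0] [0.01, 1.93, 4.16]
-0.16 [0.0001, -0.0001, 0.0001] [0.03, 3.86, 8.32]
-0.24 [0.0002, -0.0002, 0.0001] [0.04, 5.79, 12.47]
-0.32 [0.0002, -0.0002, 0.0001] [0.05, 7.72, 16.63]
-0.4 [0.0003, -0.0003, 0.0001] [0.07, 9.65, 20.79]
-0.48 [0.0004, -0.0003, 0.0001] [0.08, 11.58, 24.95]
-0.56 [0.0005, -0.0004, 0.0002] [0.1, 13.51, 29.1]
-0.64 [0.0005, -0.0004, 0.0002] [0.11, 15.44, 33.26]
```

View pics/q2scene.png

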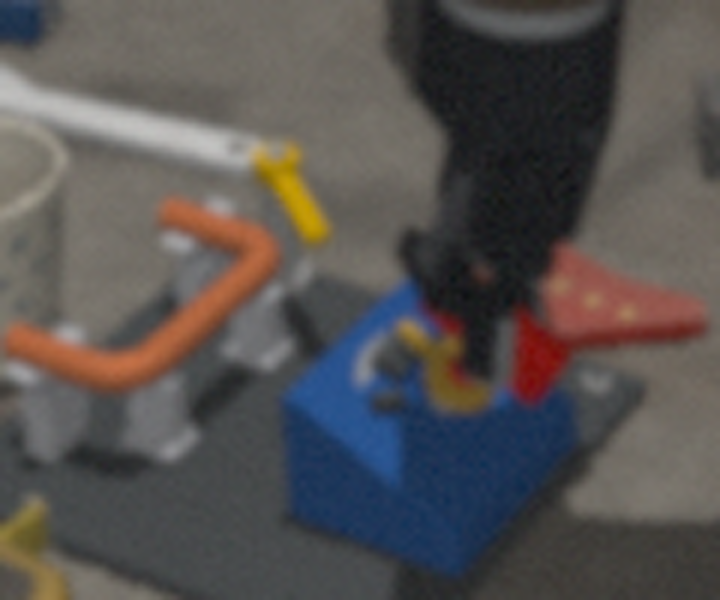

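Call:
jog_arm(jaw=[1,1,1,1,1,1,1,1], linear=[[0,0,0],[0.0001,-0.0001,0],[0.0002,-0.0002,0.0001],[0.0002,-0.0002,0.0001],[0.0003,-0.0003,0.0001],[0.0004,-0.0003,0.0001],[0.0005,-0.0004,0.0002],[0.0005,-0.0004,0.0002]], delta_rot=[[0,1.5,3.2],[0,3.5,7.5],[0.1,5.6,12],[0.1,7.8,16.8],[0.1,10,21.5],[0.1,12.1,26],[0.1,13.9,30],[0.1,14.9,32.2]])

```text
clock: 23.5
eef_pos: [0.4688, 0.2022, 0.0964]
tool_rot: [0.887, 0.439, 0.131, -0.061]
ft_force: [5.6, 1.3, -1.0]
grip_width: 0.0151
```

Run:
```python
from plan import *
for n,bx in(("scene",(245,200,365,300)),("top",(195,165,315,265))):
    im,d=bot.camera(n); crop(n,im,bx,"q3"+n,6)
p,r=stat(); q=knobpose(0.,pull=.0166); show(p,r,[q]); o=bot.get_obs(); print("tz",o["ft_torque"]@AX, r.inv().apply(AX))
```

```text
t 23.6 p [0.4687 0.2022 0.0965] F [ 4.4  2.  -0.8] M [ 0.02 -0.77  0.33] w 0.0151 j [ 0.32  0.23 -0.48  0.61  0.16  0.99]
lin [-0.0, -0.0007, -0.0005] rot [0.19, -0.22, -0.64]
tz 0.23422385540783938 [-0.00128668 -0.41957896 -0.90771793]
```

View pics/q3scene.png

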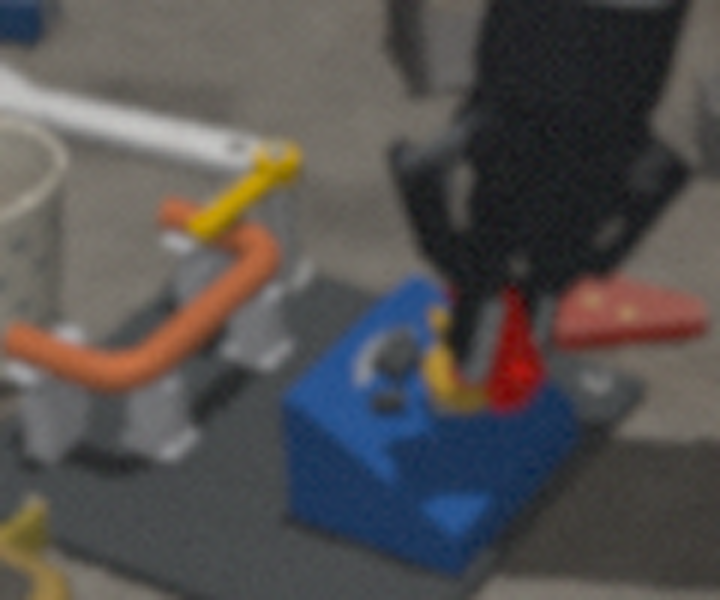

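View pics/q3top.png

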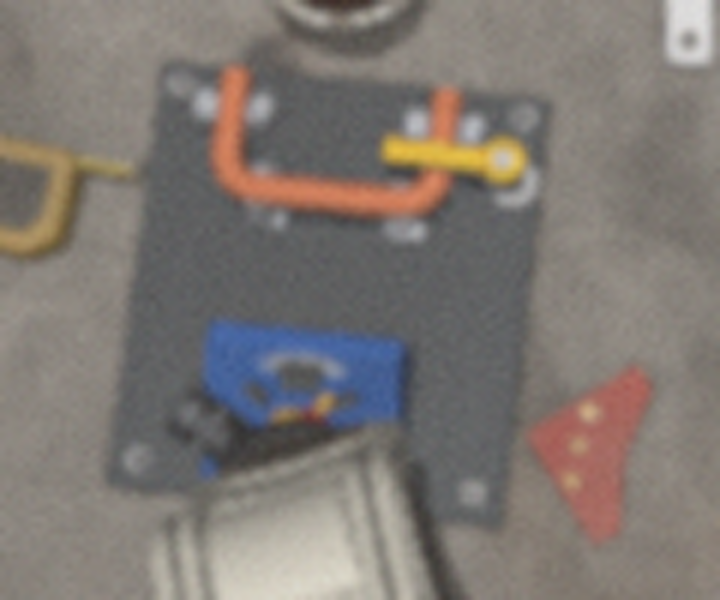

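Call:
jog_arm(jaw=[1,1,1,1,1,1,1,1], linear=[[0,0.0007,0.0015],[0,0.0017,0.0036],[0,0.0028,0.006],[0,0.0039,0.0084],[0,0.005,0.0108],[0,0.006,0.013],[0,0.0067,0.0145],[0,0.0067,0.0145]], delta_rot=[[0,0,0],[0,0,0],[0,0,0],[0,0,0],[0,0,0],[0,0,0],[0,0,0],[0,0,0]])

```text
clock: 24.27
eef_pos: [0.4767, 0.2014, 0.0827]
tool_rot: [0.886, 0.44, 0.131, -0.061]
ft_force: [3.6, 1.1, 6.8]
grip_width: 0.015
```

Run:
```python
from plan import *
p,r=stat(); o=bot.get_obs(); print("along AX from grip start mm",(p-np.array([0.4764,0.2019,0.0821]))@AX*1e3,"F.AX",o["ft_force"]@AX, "tz",o["ft_torque"]@AX)
```

```text
t 24.27 p [0.4767 0.2014 0.0827] F [3.6 1.1 6.8] M [ 0.23 -0.86  0.4 ] w 0.015 j [ 0.31  0.27 -0.48  0.58  0.16  0.98]
along AX from grip start mm 0.3755135978142305 F.AX 4.093173980780344 tz 0.18795395793934289
```

Moved in to about the start depth with only friction resisting; push on in small steps until it bottoms.

Call:
jog_arm(jaw=[1,1,1,1,1,1,1,1], linear=[[0,0.0002,0.0004],[0,0.0004,0.0008],[0,0.0006,0.0012],[0,0.0008,0.0016],[0,0.0009,0.002],[0,0.0009,0.002],[0,0.0009,0.002],[0,0.0009,0.002]], delta_rot=[[0,0,0],[0,0,0],[0,0,0],[0,0,0],[0,0,0],[0,0,0],[0,0,0],[0,0,0]])

```text
clock: 24.93
eef_pos: [0.4768, 0.2015, 0.0825]
tool_rot: [0.886, 0.44, 0.131, -0.061]
ft_force: [-6.3, -1.9, 24.3]
grip_width: 0.0149
```

Run:
```python
from plan import *
p,r=stat(); o=bot.get_obs(); print("along AX from grip start mm",(p-np.array([0.4764,0.2019,0.0821]))@AX*1e3,"F.AX",o["ft_force"]@AX, "tz",o["ft_torque"]@AX)
```

```text
t 24.93 p [0.4768 0.2015 0.0825] F [-6.3 -1.9 24.3] M [0.12 0.31 0.65] w 0.0149 j [ 0.31  0.27 -0.48  0.58  0.16  0.98]
along AX from grip start mm 0.09780122422374618 F.AX 24.02597484253823 tz 0.5176963304640401
```

Call:
jog_arm(jaw=[1,1,1,0.9,0.8,0.7,0.6,0.5], linear=[[0,-0.0002,-0.0005],[0,-0.0005,-0.001],[0,-0.0005,-0.001],[0,-0.0005,-0.001],[0,-0.0005,-0.001],[0,-0.0005,-0.001],[0,-0.0005,-0.001],[0,-0.0005,-0.001]], delta_rot=[[0,0,0],[0,0,0],[0,0,0],[0,0,0],[0,0,0],[0,0,0],[0,0,0],[0,0,0]])

```text
clock: 25.6
eef_pos: [0.4731, 0.1997, 0.0788]
tool_rot: [0.887, 0.44, 0.126, -0.061]
ft_force: [0.7, -0.6, -0.7]
grip_width: 0.0424
```

Call:
jog_arm(jaw=[0.4,0.3,0.3,0.3,0.3,0.3,0.3,0.3], linear=[[0,0,0],[0,0,-0.002],[0,0,-0.008],[0,0,-0.02],[0,0,-0.035],[0,0,-0.05],[0,0,-0.06],[0,0,-0.06]], delta_rot=[[0,0,0],[0,0,0],[0,0,0],[0,0,0],[0,0,0],[0,0,0],[0,0,0],[0,0,0]])

```text
clock: 26.27
eef_pos: [0.4659, 0.1872, 0.1407]
tool_rot: [0.887, 0.44, 0.131, -0.06]
ft_force: [-0.3, 0.9, 0.4]
grip_width: 0.0595
```

Run:
```python
from knob import *
from plan import *
for n,bx in(("scene",(245,200,365,300)),("top",(195,165,315,265))):
    im,d=bot.camera(n); crop(n,im,bx,"q4"+n,6); np.save("q4"+n,im)
p,r=stat()
s0=np.load("scene0_p.npy"); s1=np.load("q4scene.npy")
for s in(s0,s1):
    m,c=comp(redmask(s),(326,259)); v,u=np.nonzero(m); print(c,m.sum(),np.percentile(u,[2,98]),np.percentile(v,[2,98]))
```

```text
t 26.37 p [0.4649 0.1871 0.1386] F [ 1.1 -0.1 -0.6] M [-0.24  0.16  0.03] w 0.0597 j [ 0.29  0.17 -0.44  0.73  0.16  0.96]
[324.12601626 258.43495935] 246 [318. 331.] [246. 269.]
[324.07929515 259.27753304] 227 [318. 331.] [247.   269.48]
```

View pics/q4scene.png

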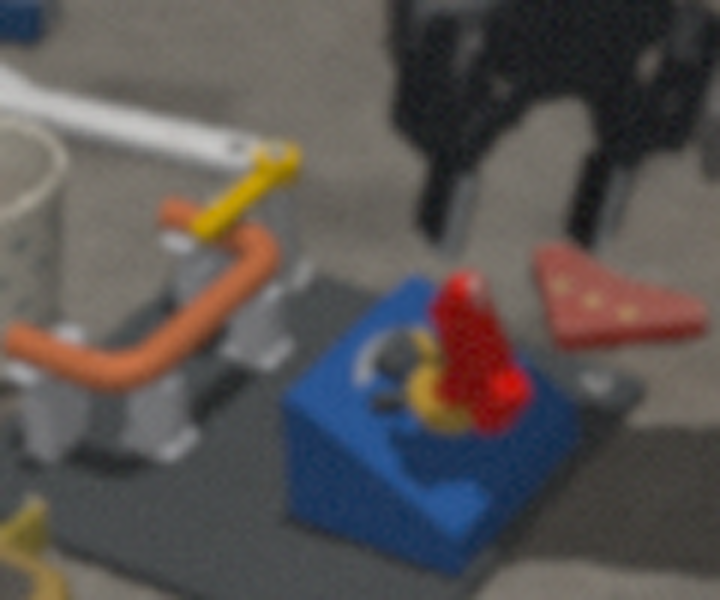

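Call:
jog_arm(jaw=[0.5,0.8,1,1,1,1,1,1], linear=[[0,0,0],[0,0,0],[0,0,0],[0,0,0],[0,0,0],[0,0,0],[0,0,0],[0,0,0]], delta_rot=[[0,0,0],[0,0,0],[0,0,0],[0,0,0],[0,0,0],[0,0,0],[0,0,0],[0,0,0]])

```text
clock: 27.03
eef_pos: [0.4647, 0.1872, 0.138]
tool_rot: [0.887, 0.44, 0.128, -0.061]
ft_force: [-0.0, -0.3, 0.5]
grip_width: -0.0001
```

Run:
```python
from plan import *
p,r=stat(); KH=J([-.092,0,.083]); print("rel to knobpose0"); show(p,r,[knobpose(0,kg=KH)])
# target: tips' centre above bar centre, 5 mm above top along AX
z=r.apply([0,0,1]); tgt=KH+AX*(.014+.010)-z*.017; l,v=rel(p,r,tgt,knobpose(0)[1]); print("pre-contact",l.round(4),v.round(2)); print(r.inv().apply(-AX).round(3))
```

```text
t 27.03 p [0.4647 0.1872 0.138 ] F [-0.  -0.3  0.5] M [-0.18  0.18  0.06] w -0.0001 j [ 0.29  0.17 -0.44  0.73  0.16  0.96]
rel to knobpose0
lin [0.0014, 0.0011, 0.0597] rot [0.06, 0.06, -0.8]
pre-contact [ 0.0013 -0.009   0.019 ] [ 0.06  0.06 -0.8 ]
[0.007 0.422 0.907]
```

Call:
jog_arm(jaw=[1,1,1,1,1,1,1,1], linear=[[0.0005,-0.003,0.006],[0.001,-0.006,0.012],[0.001,-0.009,0.018],[0.001,-0.0088,0.0195],[0.001,-0.0084,0.0203],[0.001,-0.008,0.0212],[0.001,-0.0076,0.022],[0.001,-0.0076,0.022]], delta_rot=[[0,0,0],[0,0,0],[0,0,0],[0,0,0],[0,0,0],[0,0,0],[0,0,0],[0,0,0]])

```text
clock: 27.7
eef_pos: [0.4633, 0.1974, 0.1173]
tool_rot: [0.887, 0.44, 0.129, -0.061]
ft_force: [-0.0, -0.6, 0.5]
grip_width: 0.0002
```

Run:
```python
from plan import *
p,r=stat(); o=bot.get_obs(); print("F.AX",o["ft_force"]@AX,"depth",p@AX*1e3)
im,d=bot.camera("scene"); crop("scene",im,(275,210,355,280),"q5scene",9)
```

```text
t 27.7 p [0.4633 0.1974 0.1173] F [-0.  -0.6  0.5] M [-0.25  0.15 -0.01] w 0.0002 j [ 0.31  0.2  -0.46  0.67  0.16  0.98]
F.AX 0.38844932591892656 depth -119.09633157628913
```

View pics/q5scene.png

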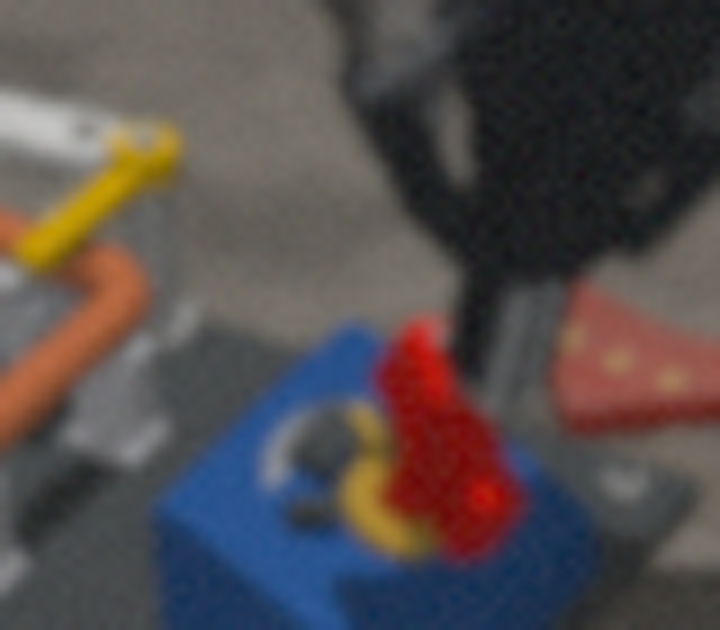

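Run:
```python
from plan import *
p,r=stat(); KH=J([-.092,0,.083])
P=[p+r.apply([a,b,.017]) for a in(-.008,.008) for b in(-.011,.011)]
print(((proj("scene",P)-[275,210])*9+4).round(0).tolist())
print(((proj("scene",[KH+AX*.014,KH])-[275,210])*9+4).round(0).tolist())
print([(q-KH)@AX*1e3 for q in P])
```

```text
t 27.75 p [0.4633 0.1973 0.1173] F [ 0.3 -0.  -0.1] M [-0.16  0.17  0.03] w 0.0006 j [ 0.31  0.2  -0.46  0.67  0.16  0.98]
[[534.0, 418.0], [494.0, 375.0], [482.0, 421.0], [442.0, 378.0]]
[[477.0, 414.0], [455.0, 443.0]]
[np.float64(25.405484342076704), np.float64(16.134811388383003), np.float64(25.299092975923006), np.float64(16.028420022229284)]
```

Call:
jog_arm(jaw=[1,1,1,1,1,1,1,1], linear=[[0,0.0002,0.0004],[0,0.0004,0.0008],[0,0.0006,0.0012],[0,0.0007,0.0016],[0,0.0009,0.002],[0,0.001,0.0022],[0,0.001,0.0022],[0,0.001,0.0022]], delta_rot=[[0,0,0],[0,0,0],[0,0,0],[0,0,0],[0,0,0],[0,0,0],[0,0,0],[0,0,0]])

```text
clock: 28.42
eef_pos: [0.4642, 0.1973, 0.1151]
tool_rot: [0.887, 0.44, 0.129, -0.061]
ft_force: [-0.1, -0.1, 0.3]
grip_width: -0.0001
```

Run:
```python
from plan import *
p,r=stat(); o=bot.get_obs(); print("F.AX",o["ft_force"]@AX,"depth",p@AX*1e3)
```

```text
t 28.42 p [0.4642 0.1973 0.1151] F [-0.1 -0.1  0.3] M [-0.23  0.19  0.04] w -0.0001 j [ 0.31  0.2  -0.46  0.67  0.16  0.98]
F.AX 0.2716566894331869 depth -121.43548737711525
```

Call:
jog_arm(jaw=[1,1,1,1,1,1,1,1], linear=[[0,0.0002,0.0003],[0,0.0003,0.0006],[0,0.0004,0.0009],[0,0.0004,0.0009],[0,0.0004,0.0009],[0,0.0004,0.0009],[0,0.0004,0.0009],[0,0.0004,0.0009]], delta_rot=[[0,0,0],[0,0,0],[0,0,0],[0,0,0],[0,0,0],[0,0,0],[0,0,0],[0,0,0]])

```text
clock: 29.08
eef_pos: [0.4647, 0.1972, 0.1143]
tool_rot: [0.887, 0.44, 0.129, -0.061]
ft_force: [-0.1, -0.2, -1.2]
grip_width: 0.0005
```

Run:
```python
from plan import *
p,r=stat(); o=bot.get_obs(); print("F.AX",o["ft_force"]@AX,"depth",p@AX*1e3)
```

```text
t 29.08 p [0.4647 0.1972 0.1143] F [-0.1 -0.2 -1.2] M [-0.26  0.19  0.01] w 0.0005 j [ 0.31  0.2  -0.46  0.66  0.16  0.98]
F.AX -0.9977911022372338 depth -122.39792639414904
```

Call:
jog_arm(jaw=[1,1,1,1,1,1,1,1], linear=[[0,0.0002,0.0003],[0,0.0003,0.0006],[0,0.0004,0.0009],[0,0.0006,0.0012],[0,0.0007,0.0016],[0,0.0008,0.0018],[0,0.0008,0.0018],[0,0.0008,0.0018]], delta_rot=[[0,0,0],[0,0,0],[0,0,0],[0,0,0],[0,0,0],[0,0,0],[0,0,0],[0,0,0]])

```text
clock: 29.75
eef_pos: [0.4656, 0.1972, 0.1128]
tool_rot: [0.887, 0.44, 0.129, -0.061]
ft_force: [-2.5, -1.0, 3.7]
grip_width: 0.0
```

Run:
```python
from plan import *
p,r=stat(); o=bot.get_obs(); print("F.AX",o["ft_force"]@AX,"depth",p@AX*1e3)
KH=J([-.092,0,.083]); print([(p+r.apply([0,b,.017])-KH)@AX*1e3 for b in (-.011,0,.011)])
```

```text
t 29.75 p [0.4656 0.1972 0.1128] F [-2.5 -1.   3.7] M [-0.19  0.46  0.06] w 0.0 j [ 0.31  0.21 -0.47  0.66  0.16  0.98]
F.AX 4.379160659835525 depth -124.13617409372254
[np.float64(20.245673272846854), np.float64(15.60682754030624), np.float64(10.967981807765652)]
```

Contact now (4 N). Push a bit further to see whether the knob still gives.

Call:
jog_arm(jaw=[1,1,1,1,1,1,1,1], linear=[[0,0.0002,0.0003],[0,0.0003,0.0006],[0,0.0004,0.0009],[0,0.0005,0.0011],[0,0.0005,0.0011],[0,0.0005,0.0011],[0,0.0005,0.0011],[0,0.0005,0.0011]], delta_rot=[[0,0,0],[0,0,0],[0,0,0],[0,0,0],[0,0,0],[0,0,0],[0,0,0],[0,0,0]])

```text
clock: 30.42
eef_pos: [0.4658, 0.1973, 0.1125]
tool_rot: [0.887, 0.44, 0.129, -0.061]
ft_force: [-6.8, -1.8, 11.5]
grip_width: 0.0001
```

Run:
```python
from plan import *
p,r=stat(); o=bot.get_obs(); print("F.AX",o["ft_force"]@AX,"depth",p@AX*1e3)
```

```text
t 30.42 p [0.4658 0.1973 0.1125] F [-6.8 -1.8 11.5] M [-0.18  1.    0.18] w 0.0001 j [ 0.31  0.21 -0.47  0.66  0.16  0.98]
F.AX 13.279072859337049 depth -124.45954439612728
```

Call:
jog_arm(jaw=[1,1,1,1,1,1,1,1], linear=[[0,0,-0.003],[0,0,-0.012],[0,0,-0.03],[0,0,-0.055],[0,0,-0.08],[0,0,-0.105],[0,0,-0.12],[0,0,-0.12]], delta_rot=[[0,0,0],[0,0,0],[0,0,0],[0,0,0],[0,0,0],[0,0,0],[0,0,0],[0,0,0]])

```text
clock: 31.08
eef_pos: [0.4473, 0.1706, 0.2309]
tool_rot: [0.886, 0.439, 0.132, -0.06]
ft_force: [0.5, 0.4, 0.9]
grip_width: -0.0001
```

Call:
jog_arm(jaw=[1,1,1,1,1,1,1,1], linear=[[0.01,0.01,0],[-0.01,0.03,0],[-0.035,0.055,-0.005],[-0.06,0.08,-0.005],[-0.085,0.105,-0.005],[-0.11,0.13,-0.005],[-0.12,0.14,-0.005],[-0.12,0.14,-0.005]], delta_rot=[[0,0,0],[0,0,0],[0,0,0],[0,0,0],[0,0,0],[0,0,0],[0,0,0],[0,0,0]])

```text
clock: 31.75
eef_pos: [0.486, -0.01, 0.1963]
tool_rot: [0.888, 0.437, 0.127, -0.061]
ft_force: [-0.4, 0.2, -0.1]
grip_width: -0.0
```

Run:
```python
from seatchk import *
from knob import *
stat()
for n,bx in(("scene",(225,180,385,300)),("top",(185,130,465,280))):
    im,d=bot.camera(n); crop(n,im,bx,"z"+n,5 if n=="scene" else 2.85); np.save("z"+n,im)
seat(np.load("ztop.npy"),box=(215,160,290,205)); seat(np.load("zscene.npy"),"scene",(235,220,300,270))
for s in("scene0_p.npy","zscene.npy"):
    m,c=comp(redmask(np.load(s)),(326,259)); print(c,m.sum())
```

```text
t 31.75 p [ 0.486  -0.01    0.1963] F [-0.4  0.2 -0.1] M [-0.16  0.15  0.02] w -0.0 j [-0.17  0.14 -0.29  1.    0.25  0.51]
top leg -1 y@85 -54.0 slope 3.17deg
top leg 1 y@85 56.5 slope 0.01deg
top bow x range [36.8 51.3] y range [-35.4  35.3]
ends x [np.float64(104.3), np.float64(104.2)]
scene leg -1 y@85 -58.9 slope 0.02deg
scene leg 1 y@85 51.9 slope -0.44deg
scene bow x range [39.  57.9] y range [-35.4  35.7]
ends x [np.float64(112.7), np.float64(112.7)]
[324.12601626 258.43495935] 246
[324.04065041 258.56504065] 246
```

View pics/zscene.png

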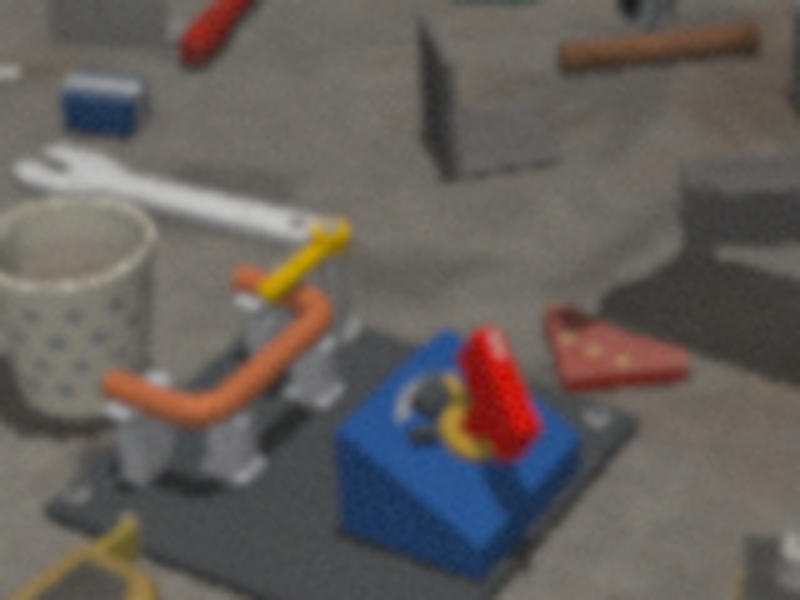

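View pics/ztop.png

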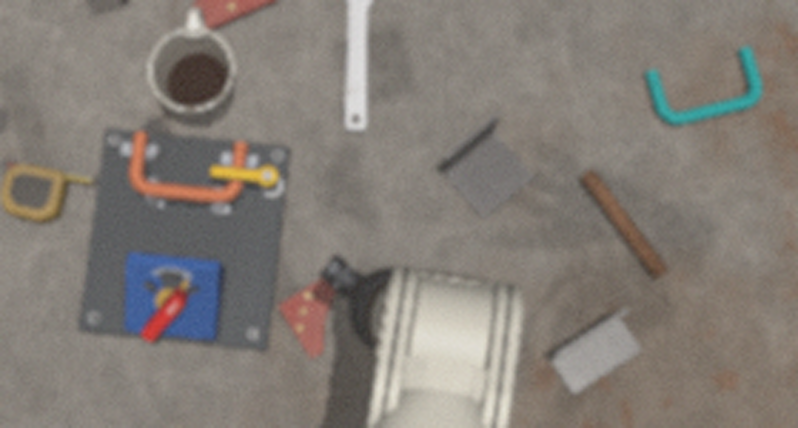

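Run:
```python
from workcell import bot
print(bot.job_done()); print(bot.get_obs()["clock"])
```

```text
the job is handed in; nothing more can be done
None
the job is handed in; nothing more can be done
```

The job is done and handed in at about 32 s of the 64 s allowed. I pulled the knob out about 16 mm and turned it anticlockwise to its stop. I then lowered the copper tube into the cradle to first contact (about 5 N) and let go. Finally I turned the knob back clockwise to its stop and pushed it home.

**Checks that agreed**
- **Tube:** the top view shows both ends in the V-notches, with the legs at jig y −54.0 and +56.5 mm. The bow lies on both rests with its centre at jig x of about 44 mm; 45 mm is the seated value.
- **Keeper:** it lies across the tube's leg on the jig's −y side.
- **Knob:** it stopped firmly under 24 N while gripped. A second press on the bar with closed fingers met a solid stop at 13 N, moving only 0.3 mm.
- **Other things:** the mug, magnet, round bar, two angle offcuts and teal look-alike appear unmoved in the last pictures. The tape measure was only partly in view and the square-tube offcut was hidden by the arm in the last top view.

**Checks that disagreed**
- The scene camera put the legs 3–5 mm further to −y and the ends about 8 mm further along x than the top view. I put that down to calibration and the oblique view, and trusted the top view.
- In the final top view, one leg's line fit came out 3° off, most likely because the keeper covers part of it. It read 0.0° before the keeper was shut.

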